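Load, tip and reset the tipping pan at the used-parts bench

ROBOT

A 6-joint arm with a two-finger parallel gripper is mounted at the origin on the work surface. World frame = base frame: x ahead of the robot, y to its left, z up, the work surface at z = 0. Lengths are in mm, angles in rad, forces in N, time in s.
With the tool pointing down it reaches from about 350 to 975 mm from the base axis. Payload 7.1 kg.
Tool frame: the origin (TCP) lies midway between the tips of the shut fingers; the grasp point (between the pads) lies 19 mm behind it; z points along the fingers, y is the line along which they close (so a half turn about z gives the same grasp; the last joint's range is limited). The gripper opens to 88 mm and grips with 3 to 60 N. Pads are 20 mm wide; open, the fingers measure 115 mm over their backs; the gripper's body (75 mm by 178 mm) begins 61 mm behind the grasp point.
Start: joints at [1.313, 0.423, 1.63, -0, 1.089, -0.019], TCP at [147.804, 607.255, 222.675] pointing down, gripper open.
Joint ranges: [-3, 3], [-0.9, 2.11], [0.09, 2.58], [-1.31, 4.45], [0.11, 2.69], [-2.54, 2.54]. Speed limits (rad/s): [2.39, 2.39, 3.01, 3.14, 3.14, 3.14].

INTERFACE

Orientations are given as a rotation vector (axis times angle).
In Python, from workcell import ctrl gives the robot as it stands. The module is installed in compiled form; this text tells all that it offers.
- The arm moves only by the tool apply_moves, never from a script. Its argument "targets" is a list of rows, each a list of 3 entries, a list of its own where there are three numbers: the opening, from -1 (shut) to 1 (fully open), then the shift along the tool's x, y, z normalised to -1 to 1, where 1 is 5 cm, then the turn, a rotation vector about the tool's x, y, z normalised to -1 to 1, where 1 is 90 degrees. In form: [[jaw, [x, y, z], [wx, wy, wz]], ...]. A call has 1 to 8 rows; each row shifts and turns the commanded pose from where the row before left it, along the tool's axes as they then stand; what a row does not reach is not made up. A row lasts 1/8 s, in which the tool goes at most 62.5 mm and 10.7 degrees, less where a joint would pass 70% of its speed; a pose out of reach is approached as far as the arm can. A call with a number of a shift or a turn outside -1 to 1 is refused whole. A call with a gripper value outside its range is refused whole. The fingers move at their own pace and stop on an object; the grip force is fixed at half the most. Time passes only in rows, so rows that do not move let the fingers close. It gives the time, the measured TCP pose, the force, the opening and the grip force at its end, in the units of the state.
- ctrl.get_obs(): the state, without advancing time (a new reading comes with each control period).
- ctrl.get_image(name): name is "scene" or "side" or "wrist"; returns a dict with "pixels" (420x560x3 uint8, blue, green, red), "camera_matrix" (3x3 intrinsics, pixels), "k1" (the pictures are not rectified: a ray, as slopes to the right and down, at radius r is drawn at 1 + k1 r^2 times it, then the intrinsics apply), "view" (4x4, takes a point from world to camera coordinates); the wrist camera has in their place "hand_eye" (4x4, takes a point from camera to tool coordinates, whose origin is the TCP and whose axes are the flange's). Camera axes: x right, y down, z forward; pixel columns grow to the right and rows downward; lengths in mm; the calibration is good to about 2 mm. A picture is of the moment at which its call begins: read the wrist's pose just before it. There is no depth.
- ctrl.close_job(): hands the job in; it is judged then, once.
Trained networks look in the newest picture that a camera, given by its name, has taken for a name from the list of things; names that differ only in an ending like _2 or _b are one class to them, and where a whole thing is asked for, a point or a joint stands for the part that bears it (a point fixed in the world has none). Each returns a list of dicts, best first, with "score" (0 to 1); they miss things now and then, are a little off and sometimes report something else, mostly with a low value. They report only what shows in the picture. A call takes as long as a camera call. They do not tell look-alikes from the thing itself.
- ctrl.masks_of(label, camera): "region" (420x560 bool, what is visible of it) and "bbox" ([left, top, right, bottom] in pixels, round what is visible of it).
- ctrl.pinpoint(label, camera): "xy" ([column, row] in pixels: a listed point, or the origin of a listed thing).
The state is a dict: "t": time; "qpos": joint angles; "qvel": joint speeds; "joint_torque": joint torques, N m; "ee_pos": TCP position; "orientation": TCP orientation; "ft_force": force on the tool from outside, world axes, zero at the start; "moment": the same for the moment, N m; "width": finger opening in mm; "grasp_force": force on a finger pad.
Only numpy, scipy, OpenCV 4.12 (cv2) and the standard library are available. Lean on these libraries where they do the work, as an engineer would, in place of code of your own. Each camera call takes 0.05 s, during which the arm holds its last target. There are 200 camera calls.

TASK

Get the tipping pan ready by laying it level and lowering the yellow retaining bar across its lip, then lay every tagged used motorcycle part that is on the bench in the pan. Raise the bar right up, tip the pan by its red handle to 55 degrees (give or take 5, and never past 65) and hold it there for two seconds so that the parts slide into the black crate. Finally bring the pan back level and lower the bar again with all the parts in the crate, and leave the other things on the bench where they are.

Things in the scene. Friction and masses are not known exactly. Their poses are not given: they have to be found in the camera images.
- stand: Fixed blue stand of the pan, 200 mm wide. Origin on the table below the middle of the pan's hinge line; x points away from the robot to the crate (tipping direction), y left along the hinge, z up. Place and yaw (to 0.15 rad) vary. Level pan: stand x -0.155 to 0, handle at x -0.205. Scale on its right cheek: a mark every 5 degrees from level, long green at 55, long red at 65.
- pan (a joint): Tilt of the aluminium pan, rad: 0 level (end stop), grows as the handle end near the robot is lifted and the pan tips towards the crate; 55 degrees is 0.96; upper stop 1.3. Stiff hinge (0.9 N m friction): the empty pan roughly stays where it is left; lifting it loaded takes about 10 N at the handle. Starts tipped.
- pan_hinge (a point): Middle of the pan's hinge line, 105 mm above the table, at the underside of the open far lip. Axes turn with the pan: x along the floor towards the lip and crate, y along the hinge, z out of the floor.
- pan_handle (a point): Centre of the red handle: round bar 16 mm in diameter, 136 mm long, parallel to the hinge (8 mm brackets 60 mm either side of here). In pan_hinge's frame at x -0.205, z +0.020; 50 mm off the pan's near wall, so open the fingers only about 40 mm to straddle it from above. It turns between the pads, so the gripper can keep pointing down while following its arc.
- pan_floor (a point): Centre of the pan's inner floor (top face, 110 mm above the table when level), axes as pan_hinge. Inside the pan is 150 mm along x (-0.075 is the near wall, +0.075 the open lip) and 226 mm along y; walls on three sides rise 31 mm above the floor, the lip has none.
- bar (a joint): Angle of the yellow retaining bar in rad: 0 lying level across the pan's lip (lowered, end stop), 1.3 fully raised (end stop). Free end swings up in the plane of the hinge line; friction keeps it where it is left. A force of about 2 N at its end moves it. Starts raised.
- bar_pivot (a point): Pivot of the bar, on the blue post at the left end of the lip: in the stand's frame x 0.020, y 0.135, z 0.140 (so 20 mm beyond the lip, 30 mm above the pan's floor). The pivot axis is the stand's x axis. Axes turn with the bar; the bar runs from here along -y.
- bar_grip (a point): Centre of the black grip block at the bar's free end, 14 mm thick along stand x, 34 mm along the bar, 28 mm high. In the bar's frame at y -0.200, z +0.004 from the pivot. Pinch it from above across the 14 mm and follow the arc about the pivot; it turns between the pads, so the gripper can keep pointing down.
- crate: Fixed black open crate with its grey foam floor, right behind the pan's lip, 250 mm (x) by 330 mm (y) by 85 mm high, walls 6 mm. Origin at the centre of its underside, axes like the stand's.
- conrod: Used steel connecting rod lying flat, 125 mm long along x (-0.0625 to +0.0625), 20 mm thick; big end 44 mm in diameter at x +0.0405, small end 31 mm at -0.047, between them a beam 18 mm wide (x -0.030 to 0.018 free to grip across y). A small brown tag on top. About 0.3 kg. Origin at mid-length on its underside, z up. None if absent.
- caliper: Used gold-yellow brake caliper, a block 100 mm (x) by 44 mm (y) by 40 mm (z), with a brown tag on top. About 0.4 kg. Origin at the centre of its underside. Grip across y. None if absent.
- footrest: Used rider's footrest, black rubber with grey ribs, 28 mm wide (y), 26 mm high and 105 mm long along x (-0.0525 to +0.0525), its narrower 18 mm metal end at -x; brown tag on top. About 0.22 kg. Origin at the centre of its underside. Grip across y near the middle. None if absent.
- starter: Used black starter motor, 110 mm long along x, a cylinder 42 mm in diameter on a flat foot 72 by 40 mm; 43 mm high overall; its body is x -0.055 to 0.035, a 20 mm steel nose at +x; brown tag on top. About 0.42 kg. Origin at the centre of the foot's underside. Grip across y (42 mm) at its middle. None if absent.
- spray: Bystander: spray can with a red label, 54 mm in diameter, 160 mm tall. Origin at the centre of its underside.
- wrench: Bystander: steel wrench, 170 mm long along x.
- driver: Bystander: screwdriver, 180 mm long along x.
- mug: Bystander: blue mug, 76 mm across, 90 mm tall.
- puck: Bystander: dark steel disc, 64 mm in diameter, 30 mm high.
- tagbox: Bystander: cardboard box of tags, 60 by 60 by 45 mm.
Not all that is in view belongs to the job. What is meant by the footrest is not green or pink, and is the smaller of those in its own colour.

How it is judged:
By the outcome, as a careful person would: the job done as asked, in the order asked, and still so for the second after the job is handed in, with the robot touching nothing.
Of conrod, caliper, footrest, starter only 2 to 3 are there at a start; the rules pass over those that are not, and their reading is None.
At some moment in a run one of conrod, caliper, footrest, starter may be knocked a few centimetres aside while the robot is not near it.
Once in a run the grip may slacken for a moment while it holds something.
It also fails if it takes over 200 s, if anything falls off the work surface, if the arm or the gripper's body presses on something with over 40 N, if the wrist force passes 120 N, or if a joint passes its speed limit or range.

## Working session

There is one attempt and no reset: what is moved stays moved. The work goes in short steps, Python scripts to look and compute and a tool call to move; the robot and the scene stay as the last step left them, time stands still between calls to the robot, and variables do not carry over. Pictures are saved under pics/ and viewed, at most 14 in all, crops included, and the job is handed in when it is done.

Besides the shell and the picture viewer there is one more tool, called as name([rows], argument=value, ...), one row to a line, values as JSON. apply_moves: Moves the arm, as the interface text tells. Scaled input: -1 to 1 covers 5 cm each way for a shift and 90 degrees each way for a turn. Its arguments: {"type":"object","properties":{"targets":{"type":"array"}},"required":["targets"]}

```bash
mkdir -p pics
cat > h.py <<'E'
import numpy as np, cv2
from scipy.spatial.transform import Rotation as R
from workcell import ctrl
def cam(name):
    """returns image, K, k1, T(cam->world)"""
    o=ctrl.get_obs(); d=ctrl.get_image(name)
    if 'view' in d: T=np.linalg.inv(np.array(d['view']))
    else:
        W=np.eye(4);W[:3,:3]=R.from_rotvec(o['orientation']).as_matrix();W[:3,3]=o['ee_pos'];T=W@np.array(d['hand_eye'])
    return np.array(d['pixels']),np.array(d['camera_matrix']),d['k1'],T
def ray(c,xy):
    _,K,k1,T=c
    p=cv2.undistortPoints(np.array([[xy]],float),K,np.array([k1,0,0,0,0.]))[0,0]
    return T[:3,3],T[:3,:3]@np.array([p[0],p[1],1])
def onz(c,xy,z):
    o,d=ray(c,xy); return o+d*(z-o[2])/d[2]
def proj(c,P):
    _,K,k1,T=c; V=np.linalg.inv(T)
    return cv2.projectPoints(np.array(P,float).reshape(-1,1,3),cv2.Rodrigues(V[:3,:3])[0],V[:3,3],K,np.array([k1,0,0,0,0.]))[0][:,0]
def tri(rays):
    A=np.zeros((3,3));b=np.zeros(3)
    for o,d in rays:
        d=d/np.linalg.norm(d);M=np.eye(3)-np.outer(d,d);A+=M;b+=M@o
    return np.linalg.solve(A,b)
E
python3 - <<'E'
from h import *
print(ctrl.get_obs())
for n in ['scene','side','wrist']:
    c=cam(n); cv2.imwrite(f'pics/{n}0.png',c[0]); print(n,c[3].round(2).tolist(),c[1].round(0).tolist(),c[2])
    for l in ['stand','pan_hinge','pan_handle','pan_floor','bar_pivot','bar_grip','crate','conrod','caliper','footrest','starter']:
        print(l,[(round(r['score'],2),np.round(r['xy']).tolist()) for r in ctrl.pinpoint(l,n)][:4])
E
```

```text
{'t': 0.0, 'qpos': array([ 1.31296856e+00,  4.23807339e-01,  1.63071487e+00,  1.34191604e-05,
        1.08861200e+00, -1.89948448e-02]), 'qvel': array([ 0.00077146,  0.00196333,  0.0003732 ,  0.0005398 , -0.00073488,
        0.00149672]), 'joint_torque': array([ 1.31157325e-03, -5.44615674e+01, -2.73674852e+01,  6.46082824e-02,
        2.26203469e-02, -1.43262837e-04]), 'ee_pos': array([147.67712618, 606.71060981, 221.91285559]), 'orientation': array([-3.74249734e-01, -3.11899432e+00,  2.39555366e-03]), 'ft_force': array([-0.49305384,  0.30740175,  0.47432327]), 'moment': array([-0.02420623,  0.07484508, -0.04097922]), 'grasp_force': 0.0, 'width': 87.73986493737107}
scene [[-0.28, 0.83, -0.49, 1246.83], [0.96, 0.24, -0.14, 191.4], [0.0, -0.51, -0.86, 1225.77], [0.0, 0.0, 0.0, 1.0]] [[393.0, 0.0, 279.0], [0.0, 393.0, 209.0], [0.0, 0.0, 1.0]] -0.11301088085268497
stand [(0.65, [260.0, 237.0]), (0.38, [296.0, 225.0])]
pan_hinge [(0.59, [252.0, 222.0])]
pan_handle [(0.76, [266.0, 162.0])]
pan_floor [(0.72, [258.0, 201.0]), (0.63, [261.0, 239.0]), (0.48, [266.0, 166.0])]
bar_pivot [(0.6, 
[... 860 characters left out ...]
.6, [248.0, 142.0]), (0.54, [271.0, 151.0]), (0.39, [260.0, 411.0])]
crate [(0.83, [221.0, 206.0]), (0.49, [268.0, 207.0]), (0.35, [259.0, 410.0]), (0.24, [273.0, 148.0])]
conrod [(0.71, [358.0, 165.0]), (0.7, [323.0, 145.0])]
caliper [(0.19, [372.0, 212.0])]
footrest [(0.97, [275.0, 329.0]), (0.84, [291.0, 276.0]), (0.81, [204.0, 380.0]), (0.55, [337.0, 333.0])]
starter []
wrist [[0.24, 0.94, 0.27, 74.59], [0.97, -0.23, -0.07, 624.37], [-0.0, 0.27, -0.96, 384.38], [0.0, 0.0, 0.0, 1.0]] [[305.0, 0.0, 281.0], [0.0, 305.0, 202.0], [0.0, 0.0, 1.0]] -0.042033575178638455
stand []
pan_hinge []
pan_handle []
pan_floor []
bar_pivot []
bar_grip []
crate []
conrod []
caliper []
footrest []
starter []
```

Run:
```python
import cv2
for n in ['scene','side']:
    cv2.imwrite(f'pics/{n}0b.png',cv2.resize(cv2.imread(f'pics/{n}0.png'),(800,600),interpolation=cv2.INTER_CUBIC))
```

```text
(no output)
```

View pics/scene0b.png

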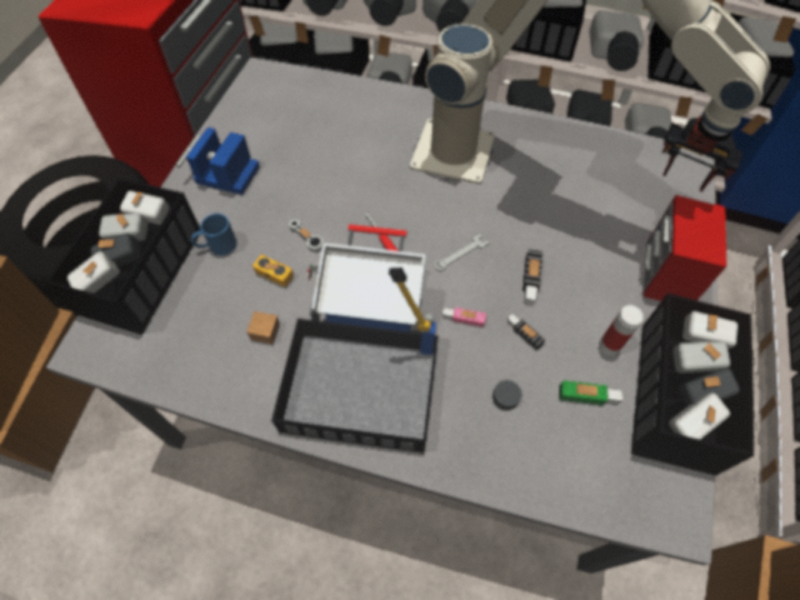

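View pics/side0b.png

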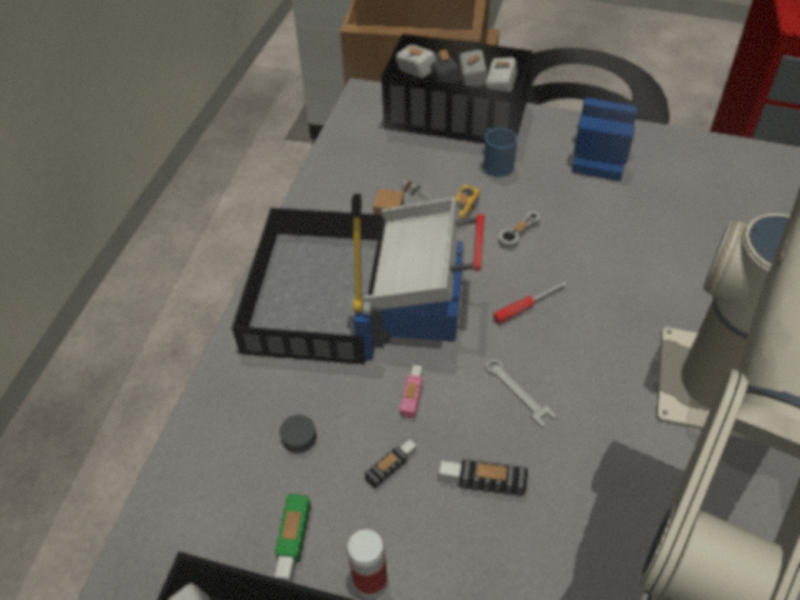

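The scene shows the tipped pan at (370,285), crate (360,385), conrod (305,235) and caliper (272,270). The four footrest look-alikes are large black (533,275), small black (526,331), pink (465,317) and green (590,392). No starter is on the bench. The small black one fits, being neither green nor pink and the smaller of the two black ones.

```bash
cat >> h.py <<'E'
def maskpose(c,m,z):
    ys,xs=np.nonzero(m); P=np.array([onz(c,p,z)[:2] for p in zip(xs[::3],ys[::3])])
    (r0,r1),(w,h),a=cv2.minAreaRect(P.astype(np.float32))
    if w<h: w,h,a=h,w,a+90
    return P.mean(0).round(1),(round(r0,1),round(r1,1)),(round(w),round(h)),round(a%180,1)
E
python3 - <<'E'
from h import *
im=cv2.imread('pics/scene0.png'); s=cv2.resize(im[150:300,300:450],(600,600),interpolation=cv2.INTER_CUBIC); cv2.imwrite('pics/crop1.png',s)
cs={n:cam(n) for n in ['scene','side']}
px={}
for l in ['stand','pan_hinge','pan_handle','pan_floor','bar_pivot','bar_grip','crate']:
    a=ctrl.pinpoint(l,'scene')[:2];b=ctrl.pinpoint(l,'side')[:2]
    for i in a:
        for j in b:
            rs=[ray(cs['scene'],i['xy']),ray(cs['side'],j['xy'])];P=tri(rs)
            e=max(np.abs(proj(cs['scene'],P)[0]-i['xy']).max(),np.abs(proj(cs['side'],P)[0]-j['xy']).max())
            if e<8: print(l,P.round(0),'err',round(e,1),round(i['score'],2),round(j['score'],2))
for n in cs:
    for l,z in [('conrod',10),('caliper',20),('footrest',13),('starter',20),('spray',80),('wrench',3),('puck',15),('mug',45),('driver',8)]:
        for r in ctrl.masks_of(l,n)[:5]:
            if r['score']>.4: print(n,l,round(r['score'],2),np.round(r['bbox']),*maskpose(cs[n],r['region'],z))
E
```

```text
stand [677. -42.  14.] err 1.1 0.88 0.74
stand [657. -51.  42.] err 6.2 0.72 0.74
pan_hinge [676. -57. 103.] err 1.0 0.81 0.87
pan_handle [485. -72. 192.] err 0.5 0.71 0.84
pan_floor [605. -54. 154.] err 0.6 0.74 0.82
bar_pivot [678.  88. 147.] err 1.7 0.89 0.55
bar_grip [695.  31. 330.] err 0.5 0.58 0.65
crate [816. -26.  -6.] err 1.6 0.81 0.71
scene conrod 0.66 [273. 187. 303. 233.] [536.7   6.7] (545.2, 8.5) (201, 44) 35.9
scene conrod 0.64 [177. 176. 207. 200.] [ 564. -350.] (564.8, -348.4) (118, 58) 78.7
scene conrod 0.6 [203. 152. 225. 174.] [ 433.8 -305.8] (430.6, -307.0) (142, 46) 58.3
scene caliper 0.68 [176. 177. 208. 200.] [ 569.4 -346.1] (570.3, -345.8) (119, 59) 73.8
scene footrest 0.97 [391. 267. 437. 284.] [676.2 484. ] (677.1, 488.7) (145, 51) 97.0
scene footrest 0.94 [366. 175. 380. 211.] [391.  303.7] (394.0, 302.6) (171, 47) 4.8
scene footrest 0.65 [307. 219. 341. 229.] [559.  162.8] (559.0, 158.7) (103, 36) 93.4
scene footrest 0.56 [357. 222. 380. 244.] [557.9 317.7] (555.6, 313.9) (105, 41) 62.7
scene spray 0.86 [419. 216. 449. 251.] [528.1 525.1] (526.9, 523.8) 
[... 1253 characters left out ...]
3] (556.4, 158.5) (116, 30) 94.5
side footrest 0.6 [245. 128. 339. 251.] [ 625.9 -135.9] (617.8, -165.0) (498, 296) 108.4
side spray 0.95 [245. 371. 271. 420.] [534.3 518.4] (534.9, 517.6) (113, 55) 111.1
side wrench 0.74 [258. 309. 292. 344.] [558.7 310.4] (556.7, 306.5) (108, 35) 58.5
side wrench 0.66 [339. 253. 391. 300.] [358.2 111.8] (364.9, 108.8) (159, 38) 142.8
side puck 0.62 [194. 291. 221. 318.] [732.8 300.4] (733.4, 300.2) (74, 60) 142.4
side mug 0.95 [337.  89. 363. 121.] [ 518.3 -524.2] (517.0, -525.5) (185, 77) 98.7
side driver 0.8 [345. 209. 374. 226.] [407.3 -82.2] (403.8, -83.5) (95, 29) 44.2
side driver 0.67 [339. 254. 387. 299.] [364.2 111.5] (367.1, 109.1) (167, 35) 141.0
```

View pics/crop1.png

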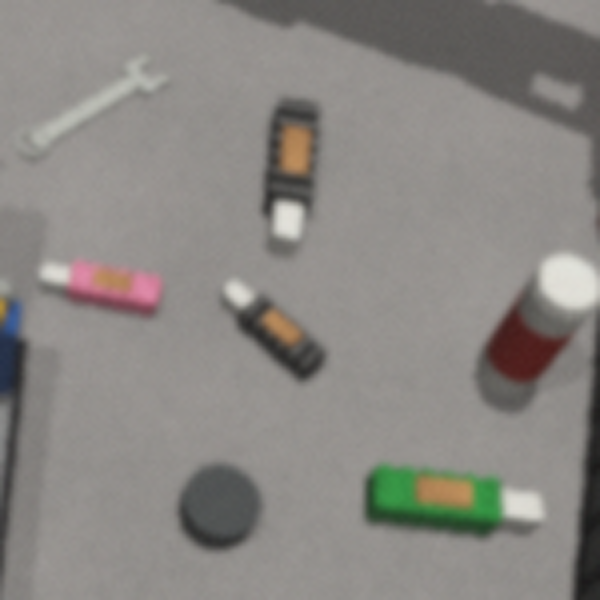

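The crop confirms the choice: the small black footrest (275,330 in the crop) is clearly smaller than the large black one (292,170), and pink and green are ruled out. Next I fit the stand pose and plan.

```bash
cat >> h.py <<'E'
def Rdown(yaw): # tool y at world angle yaw (deg), z down
    a=np.radians(yaw); y=np.array([np.cos(a),np.sin(a),0]); z=np.array([0,0,-1.]); return np.array([np.cross(y,z),y,z]).T
def plan(wps,per=42,deg=9.5):
    """wps: (x,y,z,yaw|None,jaw[,minrows]); prints calls of up to 8 rows"""
    o=ctrl.get_obs(); p=np.array(o['ee_pos']); M=R.from_rotvec(o['orientation']); rows=[]
    yaw=np.degrees(np.arctan2(M.as_matrix()[1,1],M.as_matrix()[0,1]))
    for w in wps:
        g=np.array(w[:3],float)
        if w[3] is not None:
            c=[w[3]+180*k for k in range(-3,4)]
            q1=np.degrees(np.arctan2(g[1],g[0])); c=[a for a in c if abs(q1-a)<125]
            yaw=min(c,key=lambda a:abs((a-yaw)))
        M2=R.from_matrix(Rdown(yaw)); rv=(M.inv()*M2).as_rotvec()
        n=max(int(np.ceil(max(np.linalg.norm(g-p)/per,np.degrees(np.linalg.norm(rv))/deg))),1,w[5] if len(w)>5 else 1)
        if np.linalg.norm(rv)<0.003: rv=rv*0
        for i in range(n):
            s=np.round(M.as_matrix().T@((g-p)/(n-i))/50,2); k=np.round((M.inv()*M2).as_rotvec()/(n-i)/(np.pi/2),3)
            if not rv.any(): k=k*0
            rows.append([w[4],(s+0).tolist(),(k+0).tolist()]); p=p+M.as_matrix()@s*50; M=M*R.from_rotvec(k*np.pi/2)
    import json
    for i in range(0,len(rows),8): print(json.dumps(rows[i:i+8]).replace(' ','').replace('0.0,','0,').replace('0.0]','0]'))
E
cat > fit.py <<'E'
from h import *
from scipy.optimize import least_squares
def model(v):
    x,y,w,t,a,cx=v; c,s=np.cos(w),np.sin(w)
    pan=lambda X,Y,Z:(X*np.cos(t)+Z*np.sin(t),Y,105-X*np.sin(t)+Z*np.cos(t))
    L=dict(stand=(0,0,0),pan_hinge=(0,0,105),pan_handle=pan(-205,0,20),pan_floor=pan(-75,0,5),bar_pivot=(20,135,140),
      bar_grip=(20,135-200*np.cos(a)+4*np.sin(a),140+200*np.sin(a)+4*np.cos(a)),crate=(cx,0,0),hl=pan(-205,68,20),hr=pan(-205,-68,20))
    return {k:np.array([x+c*p[0]-s*p[1],y+s*p[0]+c*p[1],p[2]]) for k,p in L.items()}
def fit(names=('scene','side'),v0=(676,-57,.1,.35,1.3,150)):
    D=[]
    for n in names:
        c=cam(n)
        for l in ['stand','pan_hinge','pan_handle','pan_floor','bar_pivot','bar_grip','crate']:
            pr=proj(c,model(v0)[l])[0]
            for r in ctrl.pinpoint(l,n):
                if np.linalg.norm(pr-r['xy'])<18: D.append((c,l,np.array(r['xy']),n)); break
        pr=proj(c,model(v0)['pan_handle'])[0].astype(int)
        hsv=cv2.cvtColor(c[0],cv2.COLOR_BGR2HSV); m=(((hsv[...,0]<8)|(hsv[...,0]>172))&(hsv[...,1]>150)&(hsv[...,2]>80)).astype(np.uint8)
        if n=='side':
            k,lab,st,_=cv2.connectedComponentsWithStats(m); ys,xs=np.nonzero(lab>0); i=np.argmin((xs-pr[0])**2+(ys-pr[1])**2); q=lab[ys[i],xs[i]]
            ys,xs=np.nonzero(lab==q); P=np.c_[xs,ys].astype(float); C=P.mean(0); d=np.linalg.svd(P-C)[2][0] if len(P)<5000 else None
            u=(P-C)@d; e=[C+d*u.max(),C+d*u.min()]; print('red',len(P),np.round(e,1).tolist())
            if len(P)<600:
                for l in ('hl','hr'): D.append((c,l,min(e,key=lambda z:np.linalg.norm(z-proj(c,model(v0)[l])[0])),n))
    f=lambda v:np.concatenate([proj(c,model(v)[l])[0]-xy for c,l,xy,n in D])
    s=least_squares(f,v0,loss='soft_l1',x_scale=[10,10,.05,.05,.05,10]); r=f(s.x).reshape(-1,2)
    print('x y yaw tilt bar cx',s.x.round(3))
    for (c,l,xy,n),e in zip(D,r): print(n,l,xy.round(),e.round(1))
    return s.x
if __name__=='__main__':
    v=fit()
    for k,p in model(v).items(): print(k,p.round(0))
E
python3 fit.py
```

```text
red 67 [[334.8, 170.0], [335.8, 150.0]]
x y yaw tilt bar cx [ 6.76013e+02 -5.34030e+01  1.24000e-01  3.50000e-01  1.22300e+00
  1.34921e+02]
scene stand [258. 238.] [-1.7 -1.7]
scene pan_hinge [256. 220.] [-0.9  1.5]
scene pan_handle [266. 163.] [-1.8 -2.5]
scene pan_floor [258. 199.] [0.7 0.1]
scene bar_pivot [296. 229.] [ 0.1 -1. ]
scene bar_grip [274. 191.] [0.7 1.4]
scene crate [250. 271.] [-0.4  1.2]
side stand [268. 209.] [-0.5 -0.5]
side pan_hinge [265. 185.] [ 0.8 -0.2]
side pan_handle [335. 168.] [-1.4 -0. ]
side pan_floor [288. 178.] [2.2 1.2]
side bar_pivot [250. 212.] [0.1 0.6]
side bar_grip [248. 144.] [ 0.9 -1.4]
side crate [222. 202.] [0.8 1.7]
side hl [335. 170.] [-3.1 16.7]
side hr [336. 150.] [-0.3  0.1]
stand [676. -53.   0.]
pan_hinge [676. -53. 105.]
pan_handle [492. -76. 194.]
pan_floor [608. -62. 135.]
bar_pivot [679.  83. 140.]
bar_grip [687.  19. 329.]
crate [810. -37.   0.]
hl [483.  -9. 194.]
hr [ 500. -144.  194.]
```

Run:
```python
from h import *
plan([(330,450,330,None,-0.09),(485,-60,330,7,-0.09),(485,-60,330,7,-0.09,2)],per=45)
```

```text
[[-0.09,[-0.71,-0.37,-0.36],[0,0,0]],[-0.09,[-0.71,-0.36,-0.36],[0,0,0]],[-0.09,[-0.72,-0.37,-0.36],[0,0,0]],[-0.09,[-0.71,-0.36,-0.36],[0,0,0]],[-0.09,[-0.72,-0.37,-0.35],[0,0,0]],[-0.09,[-0.71,-0.36,-0.36],[0,0,0]],[-0.09,[-0.45,-0.77,0],[0,0,0.064]],[-0.09,[-0.53,-0.72,0],[0,0,0.064]]]
[[-0.09,[-0.6,-0.66,0],[0,0,0.064]],[-0.09,[-0.66,-0.6,0],[0,0,0.064]],[-0.09,[-0.71,-0.53,0],[0,0,0.064]],[-0.09,[-0.76,-0.45,0],[0,0,0.064]],[-0.09,[-0.81,-0.37,0],[0,0,0.064]],[-0.09,[-0.84,-0.29,0],[0,0,0.064]],[-0.09,[-0.86,-0.2,0],[0,0,0.065]],[-0.09,[-0.88,-0.11,0],[0,0,0.064]]]
[[-0.09,[-0.89,-0.03,0],[0,0,0.065]],[-0.09,[-0.89,0.06,0],[0,0,0.064]],[-0.09,[0,0,0],[0,0,0]],[-0.09,[0.01,0,0],[0,0,0]]]
```

apply_moves([
  [-0.09, [-0.71, -0.37, -0.36], [0, 0, 0]],
  [-0.09, [-0.71, -0.36, -0.36], [0, 0, 0]],
  [-0.09, [-0.72, -0.37, -0.36], [0, 0, 0]],
  [-0.09, [-0.71, -0.36, -0.36], [0, 0, 0]],
  [-0.09, [-0.72, -0.37, -0.35], [0, 0, 0]],
  [-0.09, [-0.71, -0.36, -0.36], [0, 0, 0]],
  [-0.09, [-0.45, -0.77, 0], [0, 0, 0.064]],
  [-0.09, [-0.53, -0.72, 0], [0, 0, 0.064]],
])

```text
t: 5.3
ee_pos: [356.1, 363.5, 330.5]
orientation: [0.69, 3.064, 0.001]
ft_force: [0.2, -0.4, 0.5]
width: 39.9
grasp_force: 0.0
```

apply_moves([
  [-0.09, [-0.6, -0.66, 0], [0, 0, 0.064]],
  [-0.09, [-0.66, -0.6, 0], [0, 0, 0.064]],
  [-0.09, [-0.71, -0.53, 0], [0, 0, 0.064]],
  [-0.09, [-0.76, -0.45, 0], [0, 0, 0.064]],
  [-0.09, [-0.81, -0.37, 0], [0, 0, 0.064]],
  [-0.09, [-0.84, -0.29, 0], [0, 0, 0.064]],
  [-0.09, [-0.86, -0.2, 0], [0, 0, 0.065]],
  [-0.09, [-0.88, -0.11, 0], [0, 0, 0.064]],
])

```text
t: 6.3
ee_pos: [459.6, 23.7, 330.4]
orientation: [1.837, 2.548, 0.001]
ft_force: [0.7, 0.0, -0.3]
width: 40.2
grasp_force: 0.0
```

apply_moves([
  [-0.09, [-0.89, -0.03, 0], [0, 0, 0.065]],
  [-0.09, [-0.89, 0.06, 0], [0, 0, 0.064]],
  [-0.09, [0, 0, 0], [0, 0, 0]],
  [-0.09, [0, 0, 0], [0, 0, 0]],
])

```text
t: 6.8
ee_pos: [484.5, -60.0, 330.0]
orientation: [-2.081, -2.353, 0.0]
ft_force: [0.3, 1.0, -0.3]
width: 39.9
grasp_force: 0.0
```

Run:
```python
from fit import *
o=ctrl.get_obs();print(o['t'],o['ee_pos'].round(1),o['orientation'].round(3),o['width'])
c=cam('wrist'); cv2.imwrite('pics/w1.png',c[0])
for l in ['pan_handle','pan_hinge','pan_floor','bar_pivot','bar_grip','stand']: print(l,[(round(r['score'],2),np.round(r['xy']).tolist()) for r in ctrl.pinpoint(l,'wrist')][:2], proj(c,model((676,-53.4,.124,.35,1.223,135))[l]).round())
```

```text
6.8 [484.5 -60.  330. ] [-2.081 -2.353  0.   ] 39.92503866164577
pan_handle [(0.73, [287.0, 210.0]), (0.49, [472.0, 78.0])] [[287. 208.]]
pan_hinge [(0.79, [427.0, 187.0])] [[428. 188.]]
pan_floor [(0.58, [385.0, 193.0])] [[383. 193.]]
bar_pivot [(0.86, [472.0, 78.0])] [[475.  75.]]
bar_grip [(0.71, [472.0, 77.0])] [[652. 159.]]
stand [(0.77, [395.0, 177.0])] [[398. 173.]]
```

View pics/w1.png

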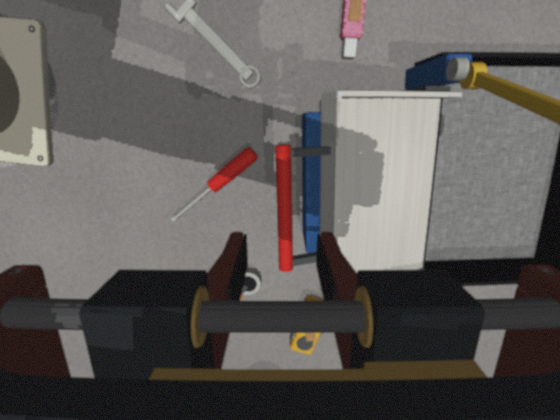

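```bash
cat >> fit.py <<'E'
V=[676,-53.4,.124,.35,1.223,135]
def S(x,y,z,v=V):
    c,s=np.cos(v[2]),np.sin(v[2]); return np.array([v[0]+c*x-s*y,v[1]+s*x+c*y,z])
def H(t,dz=-19): # TCP for handle at tilt t
    return S(-205*np.cos(t)+20*np.sin(t),0,105+205*np.sin(t)+20*np.cos(t)+dz)
def G(a,dz=-19): # TCP for bar grip
    return S(20,135-200*np.cos(a)+4*np.sin(a),140+200*np.sin(a)+4*np.cos(a)+dz)
E
python3 - <<'E'
from fit import *
c=cam('wrist');m=model(V);print(proj(c,[m['hl'],m['hr']]).round())
h=H(.35)
plan([(*H(.35,40),7.1,-.09),(*h,7.1,-.09,3),(*h,7.1,-1,4)]+[(*H(t),7.1,-1) for t in (.3,.23,.15,.08,.03,-.02)]+[(*H(-.02),7.1,-1)])
E
```

```text
[[287. 140.]
 [286. 268.]]
[[-0.09,[-0.12,0.03,0.64],[0,0,0]],[-0.09,[-0.11,0.03,0.64],[0,0,0]],[-0.09,[-0.12,0.04,0.64],[0,0,0]],[-0.09,[0,0,0.39],[0,0,0]],[-0.09,[0,0,0.4],[0,0,0]],[-0.09,[0,0,0.39],[0,0,0]],[-1,[0,0,0],[0,0,0]],[-1,[0,0,0],[0,0,0]]]
[[-1,[0,0,0],[0,0,0]],[-1,[0,0,0],[0,0,0]],[-1,[0,-0.09,0.19],[0,0,0]],[-1,[0,-0.1,0.27],[0,0,0]],[-1,[0,-0.09,0.32],[0,0,0]],[-1,[0,-0.07,0.28],[0,0,0]],[-1,[0,-0.03,0.2],[0,0,0]],[-1,[0,-0.02,0.21],[0,0,0]]]
[[-1,[0,0,0],[0,0,0]]]
```

apply_moves([
  [-0.09, [-0.12, 0.03, 0.64], [0, 0, 0]],
  [-0.09, [-0.11, 0.03, 0.64], [0, 0, 0]],
  [-0.09, [-0.12, 0.04, 0.64], [0, 0, 0]],
  [-0.09, [0, 0, 0.39], [0, 0, 0]],
  [-0.09, [0, 0, 0.4], [0, 0, 0]],
  [-0.09, [0, 0, 0.39], [0, 0, 0]],
  [-1, [0, 0, 0], [0, 0, 0]],
  [-1, [0, 0, 0], [0, 0, 0]],
])

```text
t: 8.2
ee_pos: [492.4, -77.0, 175.8]
orientation: [2.081, 2.353, 0.001]
ft_force: [-0.0, 0.2, 0.5]
width: 23.8
grasp_force: 0.0
```

apply_moves([
  [-1, [0, 0, 0], [0, 0, 0]],
  [-1, [0, 0, 0], [0, 0, 0]],
  [-1, [0, -0.09, 0.19], [0, 0, 0]],
])

```text
t: 8.57
ee_pos: [485.9, -77.8, 166.6]
orientation: [-2.079, -2.353, 0.004]
ft_force: [-6.1, -1.9, 5.4]
width: 15.3
grasp_force: 30.1
```

Handle gripped (15.3 mm). Now the rest of the arc down.

apply_moves([
  [-1, [0, -0.1, 0.27], [0, 0, 0]],
  [-1, [0, -0.09, 0.32], [0, 0, 0]],
  [-1, [0, -0.07, 0.28], [0, 0, 0]],
  [-1, [0, -0.03, 0.2], [0, 0, 0]],
  [-1, [0, -0.02, 0.21], [0, 0, 0]],
  [-1, [0, 0, 0], [0, 0, 0]],
])

```text
t: 9.32
ee_pos: [474.4, -80.2, 103.2]
orientation: [2.078, 2.35, 0.003]
ft_force: [-0.9, -2.8, 13.8]
width: 15.1
grasp_force: 30.1
```

Run:
```python
from fit import *
o=ctrl.get_obs();print(o['t'],o['ee_pos'].round(1),o['ft_force'],H(0))
p=np.array(o['ee_pos'])
plan([(*p,7.1,-.09,3),(p[0],p[1],260,7.1,-.09)])
v=[*V];v[3]=0
fit(v0=v)
```

```text
9.325 [474.4 -80.2 103.2] [-0.86458039 -2.7770238  13.79451319] [472.5740216  -78.75490708 106.        ]
[[-0.09,[0,0,0],[0.001,0,0]],[-0.09,[0,0,0],[0.001,0.001,0]],[-0.09,[0,0,0],[0.001,0,-0.001]],[-0.09,[0,0,-0.78],[0,0,0]],[-0.09,[0,0,-0.79],[0,0,0]],[-0.09,[0,0,-0.78],[0,0,0]],[-0.09,[0,0,-0.79],[0,0,0]]]
red 6 [[337.4, 203.1], [338.1, 200.0]]
x y yaw tilt bar cx [ 6.74838e+02 -5.01690e+01  1.30000e-01  5.30000e-02  1.23900e+00
  1.36463e+02]
scene stand [262. 239.] [-3.7 -2.5]
scene pan_hinge [254. 221.] [2.5 1.1]
scene pan_handle [268. 166.] [-1.4  0.4]
scene pan_floor [260. 199.] [-0.1  1.6]
scene bar_pivot [299. 229.] [-2. -1.]
scene bar_grip [278. 193.] [-0.8 -1. ]
scene crate [252. 276.] [-1.3 -3.1]
side stand [266. 206.] [1.3 2.8]
side pan_hinge [264. 183.] [1.4 2.1]
side pan_handle [340. 182.] [-0.7  1.8]
side pan_floor [293. 185.] [-1.1  0.6]
side bar_pivot [252. 213.] [-2.2  0.4]
side bar_grip [250. 142.] [-1.4  1.3]
side crate [223. 205.] [-1.   0.6]
side hl [337. 203.] [ 0.4 -0.4]
side hr [338. 200.] [  2.6 -33.9]
```

apply_moves([
  [-0.09, [0, 0, 0], [0, 0, 0]],
  [-0.09, [0, 0, 0], [0, 0, 0]],
  [-0.09, [0, 0, 0], [0, 0, 0]],
  [-0.09, [0, 0, -0.78], [0, 0, 0]],
  [-0.09, [0, 0, -0.79], [0, 0, 0]],
  [-0.09, [0, 0, -0.78], [0, 0, 0]],
  [-0.09, [0, 0, -0.79], [0, 0, 0]],
])

```text
t: 11.0
ee_pos: [471.7, -79.3, 259.7]
orientation: [-2.081, -2.353, 0.0]
ft_force: [0.4, -0.5, -1.3]
width: 40.1
grasp_force: 0.0
```

```bash
sed -i 's/^V=.*/V=[677,-54,.125,0,1.235,135]/' fit.py
python3 - <<'E'
from fit import *
g=G(1.235);print(g)
o=ctrl.get_obs()['ee_pos']
plan([(o[0],o[1],400,7.1,-.09),(g[0],g[1],430,7.1,-.09,1),(g[0],g[1],430,7.1,-.09,1)],per=48)
E
```

```text
[687.75861031  20.79728806 311.147725  ]
[[-0.09,[0,0,-0.94],[0,0,0]],[-0.09,[0,0,-0.93],[0,0,0]],[-0.09,[0,0,-0.94],[0,0,0]],[-0.09,[0.29,0.91,-0.12],[0,0,0]],[-0.09,[0.29,0.91,-0.12],[0,0,0]],[-0.09,[0.29,0.9,-0.12],[0,0,0]],[-0.09,[0.3,0.91,-0.12],[0,0,0]],[-0.09,[0.29,0.9,-0.12],[0,0,0]]]
[[-0.09,[0,0,0],[0,0,0]]]
```

apply_moves([
  [-0.09, [0, 0, -0.94], [0, 0, 0]],
  [-0.09, [0, 0, -0.93], [0, 0, 0]],
  [-0.09, [0, 0, -0.94], [0, 0, 0]],
  [-0.09, [0.29, 0.91, -0.12], [0, 0, 0]],
  [-0.09, [0.29, 0.91, -0.12], [0, 0, 0]],
  [-0.09, [0.29, 0.9, -0.12], [0, 0, 0]],
  [-0.09, [0.3, 0.91, -0.12], [0, 0, 0]],
  [-0.09, [0.29, 0.9, -0.12], [0, 0, 0]],
])

```text
t: 12.0
ee_pos: [689.2, 21.6, 428.7]
orientation: [-2.081, -2.353, 0.001]
ft_force: [1.2, -0.3, 1.1]
width: 39.7
grasp_force: 0.0
```

Run:
```python
from fit import *
print(ctrl.get_obs()['ee_pos'])
c=cam('wrist'); cv2.imwrite('pics/w2.png',c[0])
for l in ['pan_handle','pan_hinge','pan_floor','bar_pivot','bar_grip','stand','crate']: print(l,[(round(r['score'],2),np.round(r['xy']).tolist()) for r in ctrl.pinpoint(l,'wrist')][:2], proj(c,model(V)[l]).round())
```

```text
[689.17638328  21.5530385  428.69516568]
pan_handle [(0.69, [144.0, 215.0])] [[142. 211.]]
pan_hinge [(0.78, [269.0, 208.0])] [[269. 207.]]
pan_floor [(0.9, [225.0, 207.0])] [[224. 208.]]
bar_pivot [(0.68, [280.0, 126.0]), (0.35, [284.0, 302.0])] [[281. 124.]]
bar_grip [(0.6, [278.0, 198.0])] [[281. 202.]]
stand [(0.79, [269.0, 193.0])] [[271. 192.]]
crate [(0.63, [339.0, 188.0])] [[339. 191.]]
```

View pics/w2.png

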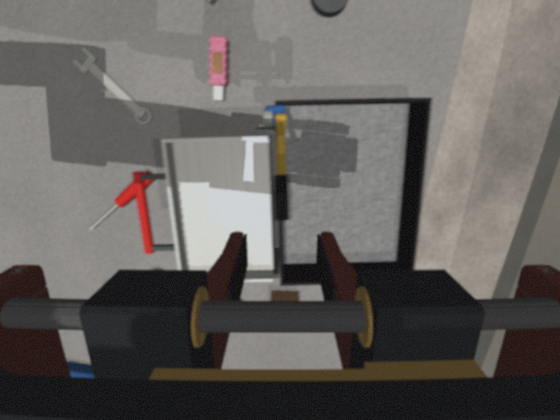

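Run:
```python
from fit import *
g=G(1.25)
plan([(*G(1.25,20),7.1,-.09),(*g,7.1,-.09,2),(*g,7.1,-1,6)]+[(*G(t),7.1,-1) for t in np.linspace(1.25,0,15)[1:]]+[(*G(-.02),7.1,-1),(*G(-.02),7.1,-1)])
```

```text
[[-0.09,[0.04,0.01,0.78],[0,0,0]],[-0.09,[0.03,0.01,0.79],[0,0,0]],[-0.09,[0,0,0.39],[0,0,0]],[-0.09,[0,0,0.39],[0,0,0]],[-1,[0,0,0],[0,0,0]],[-1,[0,0,0],[0,0,0]],[-1,[0,0,0],[0,0,0]],[-1,[0,0,0],[0,0,0]]]
[[-1,[0,0,0],[0,0,0]],[-1,[0,0,0],[0,0,0]],[-1,[-0.34,0,0.12],[0,0,0]],[-1,[-0.32,0,0.15],[0,0,0]],[-1,[-0.31,0,0.18],[0,0,0]],[-1,[-0.29,0,0.2],[0,0,0]],[-1,[-0.27,0,0.23],[0,0,0]],[-1,[-0.25,0,0.26],[0,0,0]]]
[[-1,[-0.23,0,0.27],[0,0,0]],[-1,[-0.2,0,0.3],[0,0,0]],[-1,[-0.18,0,0.31],[0,0,0]],[-1,[-0.14,0.01,0.33],[0,0,0]],[-1,[-0.12,0,0.33],[0,0,0]],[-1,[-0.09,0,0.35],[0,0,0]],[-1,[-0.05,0,0.35],[0,0,0]],[-1,[-0.02,0,0.36],[0,0,0]]]
[[-1,[0,0,0.08],[0,0,0]],[-1,[0,0,0],[0,0,0]]]
```

apply_moves([
  [-0.09, [0.04, 0.01, 0.78], [0, 0, 0]],
  [-0.09, [0.03, 0.01, 0.79], [0, 0, 0]],
  [-0.09, [0, 0, 0.39], [0, 0, 0]],
  [-0.09, [0, 0, 0.39], [0, 0, 0]],
  [-1, [0, 0, 0], [0, 0, 0]],
  [-1, [0, 0, 0], [0, 0, 0]],
  [-1, [0, 0, 0], [0, 0, 0]],
  [-1, [0, 0, 0], [0, 0, 0]],
])

```text
t: 13.4
ee_pos: [686.5, 23.6, 313.0]
orientation: [-2.079, -2.352, 0.006]
ft_force: [-11.8, -3.1, 5.2]
width: 14.2
grasp_force: 30.0
```

apply_moves([
  [-1, [0, 0, 0], [0, 0, 0]],
  [-1, [0, 0, 0], [0, 0, 0]],
  [-1, [-0.34, 0, 0.12], [0, 0, 0]],
  [-1, [-0.32, 0, 0.15], [0, 0, 0]],
  [-1, [-0.31, 0, 0.18], [0, 0, 0]],
  [-1, [-0.29, 0, 0.2], [0, 0, 0]],
  [-1, [-0.27, 0, 0.23], [0, 0, 0]],
  [-1, [-0.25, 0, 0.26], [0, 0, 0]],
])

```text
t: 14.4
ee_pos: [699.6, -65.6, 256.9]
orientation: [2.079, 2.352, -0.0]
ft_force: [-3.1, -2.5, 6.1]
width: 13.8
grasp_force: 30.0
```

apply_moves([
  [-1, [-0.23, 0, 0.27], [0, 0, 0]],
  [-1, [-0.2, 0, 0.3], [0, 0, 0]],
  [-1, [-0.18, 0, 0.31], [0, 0, 0]],
  [-1, [-0.14, 0.01, 0.33], [0, 0, 0]],
  [-1, [-0.12, 0, 0.33], [0, 0, 0]],
  [-1, [-0.09, 0, 0.35], [0, 0, 0]],
  [-1, [-0.05, 0, 0.35], [0, 0, 0]],
  [-1, [-0.02, 0, 0.36], [0, 0, 0]],
])

```text
t: 15.4
ee_pos: [707.6, -118.5, 126.4]
orientation: [2.077, 2.35, -0.002]
ft_force: [-0.5, -10.7, 3.3]
width: 14.0
grasp_force: 30.0
```

apply_moves([
  [-1, [0, 0, 0.08], [0, 0, 0]],
  [-1, [0, 0, 0], [0, 0, 0]],
])

```text
t: 15.65
ee_pos: [707.5, -118.4, 121.9]
orientation: [2.077, 2.35, -0.002]
ft_force: [-0.3, -11.5, 0.4]
width: 13.6
grasp_force: 30.0
```

Run:
```python
from fit import *
o=ctrl.get_obs(); p=o['ee_pos']; print(G(0),p,o['ft_force'],o['width'])
# release, lift, then go above caliper/conrod for wrist look
plan([(*p,7.1,-.3,3),(p[0],p[1],260,7.1,-.3),(500,-330,330,None,-.3)],per=45)
```

```text
[ 704.94781101 -115.9993537   125.        ] [ 707.54664985 -118.40627814  121.94430757] [ -0.26274393 -11.50786401   0.38826399] 13.587957475732383
[[-0.3,[0,0,0],[0.001,0.001,0]],[-0.3,[0,0,0],[0,0.001,0]],[-0.3,[0,0,0],[0.001,0.001,-0.001]],[-0.3,[0,0,-0.69],[0,0,0]],[-0.3,[0,0,-0.69],[0,0,0]],[-0.3,[0,0,-0.69],[0,0,0]],[-0.3,[0,0,-0.69],[0,0,0]],[-0.3,[-0.53,-0.66,-0.2],[0,0,0]]]
[[-0.3,[-0.53,-0.66,-0.2],[0,0,0]],[-0.3,[-0.52,-0.67,-0.2],[0,0,0]],[-0.3,[-0.53,-0.66,-0.2],[0,0,0]],[-0.3,[-0.52,-0.67,-0.2],[0,0,0]],[-0.3,[-0.53,-0.66,-0.2],[0,0,0]],[-0.3,[-0.52,-0.67,-0.2],[0,0,0]]]
```

apply_moves([
  [-1, [0.04, 0, 0.08], [0, 0, 0]],
  [-1, [0.04, 0, 0.08], [0, 0, 0]],
  [-1, [0, 0, 0], [0, 0, 0]],
])

```text
t: 16.02
ee_pos: [707.4, -116.9, 114.6]
orientation: [2.075, 2.348, -0.005]
ft_force: [1.0, -19.6, 0.8]
width: 13.9
grasp_force: 30.0
```

Run:
```python
from fit import *
a=[]
for n,(x0,y0) in (('side',(190,110)),('scene',(200,150))):
    c=cam(n); m=model([*V[:4],0,135])
    print(n,[(round(r['score'],2),np.round(r['xy']).tolist()) for r in ctrl.pinpoint('bar_grip',n)][:2],proj(c,m['bar_grip']).round())
    a.append(cv2.resize(c[0][y0:y0+120,x0:x0+120],(400,400),interpolation=cv2.INTER_CUBIC))
cv2.imwrite('pics/b1.png',np.hstack(a))
```

```text
side [(0.66, [205.0, 303.0]), (0.59, [260.0, 158.0])] [[261. 157.]]
scene [(0.47, [261.0, 238.0])] [[233. 219.]]
```

View pics/b1.png

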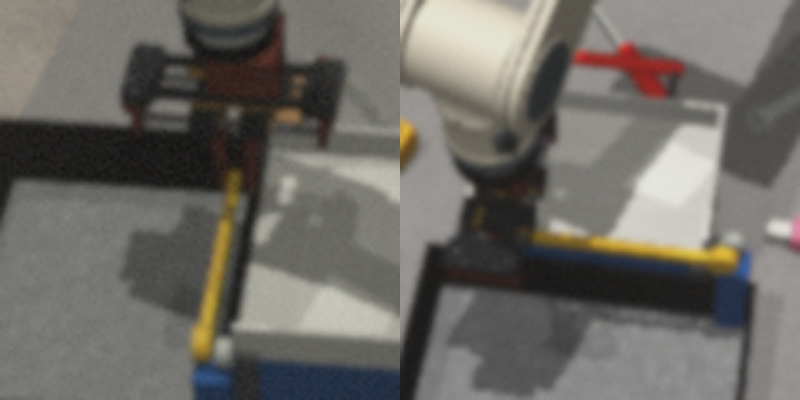

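The left (side) half shows the bar close to level, with the fingers at its grip around (235,160). I'll release, retreat upward and check.

apply_moves([
  [-0.3, [0, 0, 0], [0, 0, 0]],
  [-0.3, [0, 0, 0], [0, 0, 0]],
  [-0.3, [0, 0, 0], [0, 0, 0]],
  [-0.3, [0, 0, -0.8], [0, 0, 0]],
  [-0.3, [0, 0, -0.8], [0, 0, 0]],
  [-0.3, [0, 0, -0.8], [0, 0, 0]],
  [-0.3, [0, 0, -0.8], [0, 0, 0]],
  [-0.3, [0, -0.8, -0.4], [0, 0, 0]],
])

```text
t: 17.23
ee_pos: [668.1, -115.4, 295.3]
orientation: [2.077, 2.352, 0.004]
ft_force: [-0.3, -0.8, -0.2]
width: 31.3
grasp_force: 0.0
```

apply_moves([
  [-0.3, [0, -0.8, 0], [0, 0, 0]],
  [-0.3, [0, -0.8, 0], [0, 0, 0]],
  [-0.3, [0, -0.8, 0], [0, 0, 0]],
])

```text
t: 17.6
ee_pos: [545.7, -130.3, 292.9]
orientation: [2.08, 2.354, 0.0]
ft_force: [0.0, -0.5, -0.8]
width: 30.9
grasp_force: 0.0
```

Run:
```python
from fit import *
print(ctrl.get_obs()['ee_pos'])
a=[]
rs=[]
for n in ('side','scene','wrist'):
    c=cam(n); m=model([*V[:4],0,135]); h=ctrl.pinpoint('bar_grip',n); pr=proj(c,m['bar_grip'])[0]
    print(n,[(round(r['score'],2),np.round(r['xy']).tolist()) for r in h][:3],pr.round())
    for r in h:
        if np.linalg.norm(pr-r['xy'])<25: rs.append(ray(c,r['xy'])); break
    x0,y0=(pr-50).astype(int); x0=max(x0,0); a.append(cv2.resize(c[0][y0:y0+100,x0:x0+100],(266,400),interpolation=cv2.INTER_CUBIC))
cv2.imwrite('pics/b2.png',np.hstack(a))
if len(rs)>1: print(tri(rs), m['bar_grip'])
```

```text
[ 545.7260645  -130.27158507  292.92986564]
side [(0.77, [259.0, 158.0]), (0.37, [359.0, 165.0]), (0.18, [267.0, 207.0])] [261. 157.]
scene [(0.57, [232.0, 221.0])] [233. 219.]
wrist [(0.6, [432.0, 192.0])] [431. 193.]
[ 711.91819321 -116.5281373   137.98556843] [ 704.94781101 -115.9993537   144.        ]
```

View pics/b2.png

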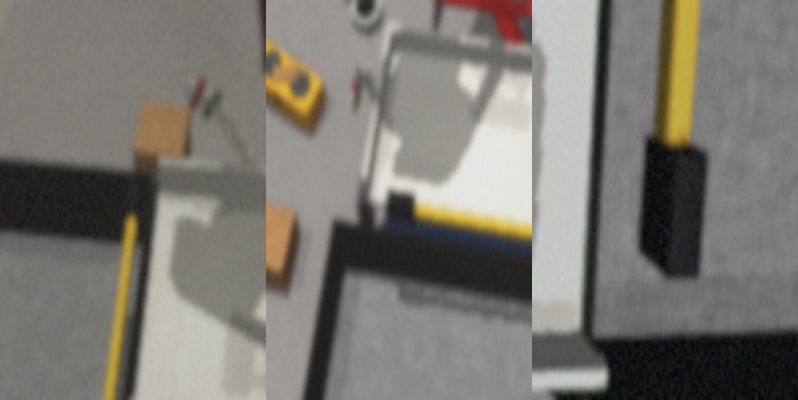

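The wrist crop shows the black grip at the expected place, so the bar is down. I'll press lightly with shut fingers to make sure it sits on its stop.

Run:
```python
from fit import *
plan([(706,-116,230,7.1,-1),(706,-116,170,7.1,-1),(706,-116,156,7.1,-1,4)],per=45)
```

```text
[[-1,[-0.02,0.79,0.32],[0,0,0]],[-1,[-0.03,0.79,0.31],[0,0,0]],[-1,[-0.02,0.79,0.32],[0,0,0]],[-1,[-0.03,0.8,0.31],[0,0,0]],[-1,[0,0,0.6],[0,0,0]],[-1,[0,0,0.6],[0,0,0]],[-1,[0,0,0.07],[0,0,0]],[-1,[0,0,0.07],[0,0,0]]]
[[-1,[0,0,0.07],[0,0,0]],[-1,[0,0,0.07],[0,0,0]]]
```

apply_moves([
  [-1, [-0.02, 0.79, 0.32], [0, 0, 0]],
  [-1, [-0.03, 0.79, 0.31], [0, 0, 0]],
  [-1, [-0.02, 0.79, 0.32], [0, 0, 0]],
  [-1, [-0.03, 0.8, 0.31], [0, 0, 0]],
  [-1, [0, 0, 0.6], [0, 0, 0]],
  [-1, [0, 0, 0.6], [0, 0, 0]],
  [-1, [0, 0, 0.07], [0, 0, 0]],
  [-1, [0, 0, 0.07], [0, 0, 0]],
])

```text
t: 18.9
ee_pos: [705.9, -116.2, 163.1]
orientation: [2.08, 2.353, 0.001]
ft_force: [-0.3, -0.1, 0.3]
width: 0.4
grasp_force: 0.0
```

apply_moves([
  [-1, [0, 0, 0.07], [0, 0, 0]],
  [-1, [0, 0, 0.07], [0, 0, 0]],
  [-1, [0, 0, 0], [0, 0, 0]],
])

```text
t: 19.27
ee_pos: [705.8, -116.5, 158.3]
orientation: [2.08, 2.351, 0.002]
ft_force: [-2.6, 1.4, 9.5]
width: 0.3
grasp_force: 4.3
```

Bar is on its stop: 9.5 N at 158 mm. On to the parts, starting above the conrod and caliper.

Run:
```python
from fit import *
plan([(706,-116,250,None,0),(500,-390,340,7.1,0.5),(500,-390,340,7.1,.5)],per=45)
```

```text
[[0,[0,0,-0.61],[0,0,0]],[0,[0,0.01,-0.61],[0,0,0]],[0,[0.01,0,-0.61],[0,0,0]],[0.5,[-0.62,-0.59,-0.23],[0,0,0]],[0.5,[-0.62,-0.59,-0.23],[0,0,0]],[0.5,[-0.62,-0.6,-0.23],[0,0,0]],[0.5,[-0.62,-0.59,-0.22],[0,0,0]],[0.5,[-0.62,-0.6,-0.23],[0,0,0]]]
[[0.5,[-0.61,-0.59,-0.22],[0.001,0,0]],[0.5,[-0.62,-0.6,-0.23],[0,0,0]],[0.5,[-0.61,-0.59,-0.22],[0.001,0,-0.001]],[0.5,[0,0,0],[0,0,0]]]
```

apply_moves([
  [0, [0, 0, -0.61], [0, 0, 0]],
  [0, [0, 0, -0.61], [0, 0, 0]],
  [0, [0, 0, -0.61], [0, 0, 0]],
  [0.5, [-0.62, -0.59, -0.23], [0, 0, 0]],
  [0.5, [-0.62, -0.59, -0.23], [0, 0, 0]],
  [0.5, [-0.62, -0.6, -0.23], [0, 0, 0]],
  [0.5, [-0.62, -0.59, -0.22], [0, 0, 0]],
  [0.5, [-0.62, -0.6, -0.23], [0, 0, 0]],
])

```text
t: 20.27
ee_pos: [575.6, -289.4, 305.4]
orientation: [2.08, 2.352, 0.0]
ft_force: [-0.4, -0.6, 0.2]
width: 65.7
grasp_force: 0.0
```

apply_moves([
  [0.5, [-0.61, -0.59, -0.22], [0, 0, 0]],
  [0.5, [-0.62, -0.6, -0.23], [0, 0, 0]],
  [0.5, [-0.61, -0.59, -0.22], [0, 0, 0]],
  [0.5, [0, 0, 0], [0, 0, 0]],
])

```text
t: 20.78
ee_pos: [498.1, -392.9, 339.6]
orientation: [2.084, 2.347, -0.0]
ft_force: [0.4, 0.0, 0.1]
width: 65.9
grasp_force: 0.0
```

Run:
```python
from fit import *
print(ctrl.get_obs()['ee_pos'])
c=cam('wrist'); im=c[0].copy()
for l,z in [('conrod',10),('caliper',20)]:
    print(l,[(round(r['score'],2),onz(c,r['xy'],0).round(0)) for r in ctrl.pinpoint(l,'wrist')][:3])
    for r in ctrl.masks_of(l,'wrist')[:3]: print(round(r['score'],2),np.round(r['bbox']),*maskpose(c,r['region'],z)); cv2.imwrite('x.png',im)
cv2.imwrite('pics/w3.png',im)
```

```text
[ 498.09318189 -392.90017858  339.55901871]
conrod [(0.81, array([ 431., -310.,    0.]))]
0.78 [216.  67. 277. 142.] [ 433.7 -303.6] (432.7, -311.4) (126, 43) 65.0
0.56 [340.   0. 484.   9.] [ 644.5 -143.8] (657.8, -142.5) (213, 12) 8.2
caliper [(0.55, array([ 570., -351.,    0.]))]
0.73 [308. 104. 356. 173.] [ 569.5 -344.9] (569.2, -346.3) (100, 51) 76.6
```

View pics/w3.png

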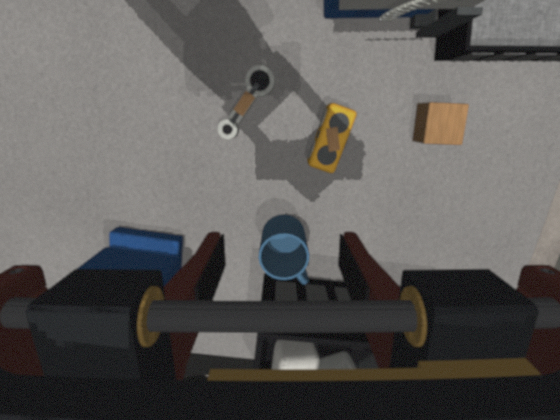

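Conrod at (245,105) and caliper at (333,138), with the mug and box clear of both. Picking the conrod first.

Run:
```python
from fit import *
plan([(430,-317,120,-25,.14),(430,-317,3,-25,.14),(430,-317,3,-25,.14),(430,-317,3,-25,-1,4)],per=45)
```

```text
[[0.14,[0.27,-0.2,0.72],[0,0,0.059]],[0.14,[0.25,-0.23,0.73],[0,0,0.06]],[0.14,[0.22,-0.25,0.72],[0,0,0.059]],[0.14,[0.2,-0.27,0.73],[0,0,0.06]],[0.14,[0.18,-0.28,0.72],[0,0,0.059]],[0.14,[0.15,-0.3,0.73],[0,0,0.06]],[0.14,[0,0,0.78],[0,0,0]],[0.14,[0,0,0.78],[0,0,0]]]
[[0.14,[0,0,0.78],[0,0,0]],[0.14,[0,0,0],[0,0,0]],[-1,[0,0,0],[0,0,0]],[-1,[0,0,0],[0,0,0]],[-1,[0,0,0],[0,0,0]],[-1,[0,0,0],[0,0,0]]]
```

apply_moves([
  [0.14, [0.27, -0.2, 0.72], [0, 0, 0.059]],
  [0.14, [0.25, -0.23, 0.73], [0, 0, 0.06]],
  [0.14, [0.22, -0.25, 0.72], [0, 0, 0.059]],
  [0.14, [0.2, -0.27, 0.73], [0, 0, 0.06]],
  [0.14, [0.18, -0.28, 0.72], [0, 0, 0.059]],
  [0.14, [0.15, -0.3, 0.73], [0, 0, 0.06]],
  [0.14, [0, 0, 0.78], [0, 0, 0]],
  [0.14, [0, 0, 0.78], [0, 0, 0]],
])

```text
t: 22.02
ee_pos: [430.1, -317.1, 41.1]
orientation: [2.65, 1.687, 0.0]
ft_force: [0.3, 0.4, 0.1]
width: 50.2
grasp_force: 0.0
```

Run:
```python
from fit import *
o=ctrl.get_obs();print(o['ee_pos'])
for n in ('wrist','side'):
    c=cam(n)
    for r in ctrl.masks_of('conrod',n)[:2]: print(round(r['score'],2),np.round(r['bbox']),*maskpose(c,r['region'],10))
```

```text
[ 430.06345386 -317.06824367   41.05461015]
0.57 [246. 122. 324. 304.] [ 435.7 -301.3] (433.9, -311.0) (125, 45) 65.1
0.6 [347. 149. 372. 174.] [ 441.3 -298.4] (439.9, -310.2) (129, 44) 71.5
```

Consistent with the earlier measurement. Down and close.

apply_moves([
  [0.14, [0, 0.02, 0.76], [0, 0, 0]],
  [0.14, [0, 0, 0], [0, 0, 0]],
  [-1, [0, 0, 0], [0, 0, 0]],
  [-1, [0, 0, 0], [0, 0, 0]],
  [-1, [0, 0, 0], [0, 0, 0]],
  [-1, [0, 0, 0], [0, 0, 0]],
  [-1, [0, 0, 0], [0, 0, 0]],
])

```text
t: 23.1
ee_pos: [430.0, -318.4, 4.9]
orientation: [-2.651, -1.685, 0.0]
ft_force: [-2.6, 1.5, 7.7]
width: 18.1
grasp_force: 29.7
```

Run:
```python
from fit import *
o=ctrl.get_obs();p=o['ee_pos'];print(p,o['width'],o['ft_force'])
d=S(-84,-66,0)
plan([(p[0],p[1],185,None,-1),(*d[:2],185,-82.8,-1),(*d[:2],185,-82.8,-1)],per=38)
```

```text
[ 430.03433262 -318.38621278    4.85564816] 18.100623005819727 [-2.64941623  1.47333076  7.73320692]
[[-1,[0,0,-0.72],[0,0,0]],[-1,[0,0,-0.72],[0,0,0]],[-1,[0,0,-0.72],[0,0,0]],[-1,[0,0,-0.72],[0,0,0]],[-1,[0,0,-0.72],[0,0,0]],[-1,[0.7,0.22,0],[0,0,0.092]],[-1,[0.72,0.11,0],[0,0,0.091]],[-1,[0.73,0.01,0],[0,0,0.092]]]
[[-1,[0.72,-0.1,0],[0,0,0.091]],[-1,[0.7,-0.2,0],[0,0,0.092]],[-1,[0.67,-0.29,0],[0,0,0.091]],[-1,[0.61,-0.39,0],[0,0,0.092]],[-1,[0,0,0],[0,0,0]]]
```

apply_moves([
  [-1, [0, 0, -0.72], [0, 0, 0]],
  [-1, [0, 0, -0.72], [0, 0, 0]],
  [-1, [0, 0, -0.72], [0, 0, 0]],
  [-1, [0, 0, -0.72], [0, 0, 0]],
  [-1, [0, 0, -0.72], [0, 0, 0]],
  [-1, [0.7, 0.22, 0], [0, 0, 0.092]],
  [-1, [0.72, 0.11, 0], [0, 0, 0.091]],
  [-1, [0.73, 0.01, 0], [0, 0, 0.092]],
])

```text
t: 24.1
ee_pos: [504.6, -236.6, 184.3]
orientation: [2.953, 1.07, 0.0]
ft_force: [0.6, -0.2, -2.3]
width: 17.7
grasp_force: 29.7
```

apply_moves([
  [-1, [0.72, -0.1, 0], [0, 0, 0.091]],
  [-1, [0.7, -0.2, 0], [0, 0, 0.092]],
  [-1, [0.67, -0.29, 0], [0, 0, 0.091]],
  [-1, [0.61, -0.39, 0], [0, 0, 0.092]],
  [-1, [0, 0, 0], [0, 0, 0]],
])

```text
t: 24.72
ee_pos: [603.0, -128.0, 183.9]
orientation: [-3.135, -0.201, -0.001]
ft_force: [0.0, -0.3, -2.5]
width: 17.7
grasp_force: 29.7
```

Run:
```python
from fit import *
o=ctrl.get_obs();p=o['ee_pos'];d=S(-84,-66,0);print(p,d,o['width'],o['ft_force'])
plan([(*d[:2],118,-82.8,-1),(*d[:2],115,-82.8,-1),(*d[:2],115,-82.8,-.2,3),(*d[:2],190,-82.8,-.2)],per=38)
c=cam('wrist')
for r in ctrl.masks_of('conrod','wrist')[:2]: print(round(r['score'],2),np.round(r['bbox']),*maskpose(c,r['region'],190))
```

```text
[ 603.01187086 -127.96488791  183.85117581] [ 601.88392836 -129.95772364    0.        ] 17.703345511606 [ 0.0076859  -0.28285244 -2.4839935 ]
[[-1,[-0.01,0.02,0.66],[0,0,0]],[-1,[-0.02,0.02,0.66],[0,0,0]],[-1,[0,0,0.06],[0,0,0]],[-0.2,[0,0,0],[0,0,0]],[-0.2,[0,0,0],[0,0,0]],[-0.2,[0,0,0],[0,0,0]],[-0.2,[0,0,-0.75],[0,0,0]],[-0.2,[0,0,-0.75],[0,0,0]]]
0.68 [238. 122. 330. 346.] [ 632.2 -125.5] (610.0, -132.8) (131, 45) 13.3
0.5 [  9.  97. 365. 355.] [630.1 -66.5] (601.1, -80.9) (181, 153) 98.3
```

apply_moves([
  [-1, [-0.01, 0.02, 0.66], [0, 0, 0]],
  [-1, [-0.02, 0.02, 0.66], [0, 0, 0]],
  [-1, [0, 0, 0.05], [0, 0, 0]],
  [-1, [0, 0, 0], [0, 0, 0]],
  [-0.2, [0, 0, 0], [0, 0, 0]],
  [-0.2, [0, 0, 0], [0, 0, 0]],
  [-0.2, [0, 0, 0], [0, 0, 0]],
])

```text
t: 25.7
ee_pos: [601.0, -132.0, 116.3]
orientation: [3.135, 0.198, 0.002]
ft_force: [0.3, -0.3, 0.4]
width: 34.9
grasp_force: 0.0
```

Run:
```python
from fit import *
o=ctrl.get_obs();p=o['ee_pos'];print(p,o['width'],o['ft_force'])
plan([(p[0],p[1],210,-82.8,-.2),(545,-300,230,-13.4,.6),(569,-395,230,-13.4,.6),(569,-395,230,-13.4,.6)],per=45)
```

```text
[ 600.98837998 -131.95993044  116.30572857] 34.919192674879596 [ 0.27596166 -0.26831351  0.42028101]
[[-0.2,[0,0,-0.62],[0,0,0]],[-0.2,[0,0,-0.63],[0,0,0]],[-0.2,[0,0,-0.62],[0,0,0]],[0.6,[-0.19,0.4,-0.05],[0,0,-0.096]],[0.6,[-0.25,0.37,-0.05],[0,0,-0.096]],[0.6,[-0.3,0.32,-0.05],[0,0,-0.096]],[0.6,[-0.35,0.28,-0.05],[0,0,-0.097]],[0.6,[-0.38,0.22,-0.05],[0,0,-0.096]]]
[[0.6,[-0.41,0.16,-0.05],[0,0,-0.097]],[0.6,[-0.43,0.09,-0.05],[0,0,-0.096]],[0.6,[-0.45,0.03,-0.05],[0.001,0,-0.097]],[0.6,[-0.58,0.3,0],[0,0,0]],[0.6,[-0.58,0.3,0],[0,0,0]],[0.6,[-0.57,0.3,0],[0,0,0]],[0.6,[0,0,0],[0,0,0]]]
```

apply_moves([
  [-0.2, [0, 0, -0.62], [0, 0, 0]],
  [-0.2, [0, 0, -0.63], [0, 0, 0]],
  [-0.2, [0, 0, -0.62], [0, 0, 0]],
  [0.6, [-0.19, 0.4, -0.05], [0, 0, -0.096]],
  [0.6, [-0.25, 0.37, -0.05], [0, 0, -0.096]],
  [0.6, [-0.3, 0.32, -0.05], [0, 0, -0.096]],
  [0.6, [-0.35, 0.28, -0.05], [0, 0, -0.097]],
  [0.6, [-0.38, 0.22, -0.05], [0, 0, -0.096]],
])

```text
t: 26.7
ee_pos: [565.7, -237.7, 222.0]
orientation: [2.838, 1.347, 0.0]
ft_force: [0.2, 0.6, -0.4]
width: 69.8
grasp_force: 0.0
```

apply_moves([
  [0.6, [-0.41, 0.16, -0.05], [0, 0, -0.097]],
  [0.6, [-0.43, 0.09, -0.05], [0, 0, -0.096]],
  [0.6, [-0.45, 0.03, -0.05], [0, 0, -0.097]],
  [0.6, [-0.58, 0.3, 0], [0, 0, 0]],
  [0.6, [-0.58, 0.3, 0], [0, 0, 0]],
  [0.6, [-0.57, 0.3, 0], [0, 0, 0]],
  [0.6, [0, 0, 0], [0, 0, 0]],
])

```text
t: 27.58
ee_pos: [568.7, -396.5, 229.1]
orientation: [2.467, 1.944, 0.0]
ft_force: [0.1, -0.3, -0.2]
width: 70.6
grasp_force: 0.0
```

Run:
```python
from fit import *
o=ctrl.get_obs();p=o['ee_pos'];print(p,o['orientation'])
for n in ('wrist','side','scene'):
    c=cam(n)
    for r in ctrl.masks_of('caliper',n)[:2]: print(n,round(r['score'],2),np.round(r['bbox']),*maskpose(c,r['region'],30))
    for r in ctrl.masks_of('conrod',n)[:1]: print(n,'con',round(r['score'],2),np.round(r['bbox']),*maskpose(c,r['region'],120))
    print([onz(c,r['xy'],0).round(0) for r in ctrl.pinpoint('caliper',n)[:2]])
print(S(-78,-66,0))
```

```text
[ 568.67715165 -396.53153567  229.10269608] [2.46665065e+00 1.94430018e+00 5.68252149e-05]
wrist 0.79 [251.  93. 292. 180.] [ 567.8 -344.7] (567.5, -346.5) (98, 47) 76.5
[array([ 567., -347.,    0.])]
side 0.29 [338. 255. 389. 300.] [362.4 126.9] (365.8, 123.3) (165, 37) 141.0
side con 0.76 [272. 160. 318. 171.] [ 613.1 -133.7] (610.2, -137.5) (116, 53) 11.0
[array([ 582., -361.,    0.])]
scene 0.87 [176. 179. 206. 200.] [ 576.3 -337.9] (574.5, -338.7) (111, 55) 72.7
scene 0.18 [222. 166. 298. 225.] [534. -81.] (519.1, -92.3) (259, 241) 98.9
scene con 0.55 [232. 181. 245. 216.] [ 622.6 -129.7] (614.2, -127.4) (128, 43) 2.4
[array([ 564., -343.,    0.])]
[ 607.83711436 -129.20967524    0.        ]
```

Conrod lies in the pan. Caliper at (567.5,-346.5), axis 76.5°.

Run:
```python
from fit import *
plan([(567.5,-346.5,90,-13.5,.6),(567.5,-346.5,7,-13.5,.6),(567.5,-346.5,7,-13.5,.6),(567.5,-346.5,7,-13.5,-1,4)],per=42)
```

```text
[[0.6,[0.23,-0.06,0.7],[0,0,0]],[0.6,[0.23,-0.06,0.7],[0,0,0]],[0.6,[0.23,-0.06,0.69],[0,0,0]],[0.6,[0.24,-0.06,0.7],[0,0,0]],[0.6,[0,0,0.83],[0,0,0]],[0.6,[0,0,0.83],[0,0,0]],[0.6,[0,0,0],[0,0,0]],[-1,[0,0,0],[0,0,0]]]
[[-1,[0,0,0],[0,0,0]],[-1,[0,0,0],[0,0,0]],[-1,[0,0,0],[0,0,0]]]
```

apply_moves([
  [0.6, [0.23, -0.06, 0.7], [0, 0, 0]],
  [0.6, [0.23, -0.06, 0.7], [0, 0, 0]],
  [0.6, [0.23, -0.06, 0.69], [0, 0, 0]],
  [0.6, [0.24, -0.06, 0.7], [0, 0, 0]],
  [0.6, [0, 0, 0.83], [0, 0, 0]],
  [0.6, [0, 0, 0.83], [0, 0, 0]],
  [0.6, [0, 0, 0], [0, 0, 0]],
  [-1, [0, 0, 0], [0, 0, 0]],
])

```text
t: 29.18
ee_pos: [568.2, -347.1, 7.8]
orientation: [2.465, 1.946, 0.0]
ft_force: [-0.7, -0.3, -0.1]
width: 63.4
grasp_force: 0.0
```

apply_moves([
  [-1, [0, 0, 0], [0, 0, 0]],
  [-1, [0, 0, 0], [0, 0, 0]],
  [-1, [0, 0, 0], [0, 0, 0]],
])

```text
t: 29.55
ee_pos: [568.4, -347.3, 8.3]
orientation: [2.464, 1.946, 0.001]
ft_force: [-1.3, 0.2, 7.5]
width: 43.8
grasp_force: 29.8
```

Run:
```python
from fit import *
o=ctrl.get_obs();p=o['ee_pos'];print(p,o['width'],o['ft_force'])
d=S(-78,4,0)
plan([(p[0],p[1],190,None,-1),(*d[:2],190,-82.8,-1),(*d[:2],190,-82.8,-1)],per=38)
```

```text
[ 568.43044724 -347.27969566    8.25527289] 43.81845128644664 [-1.25199003  0.24965135  7.50176707]
[[-1,[0,0,-0.73],[0,0,0]],[-1,[0,0,-0.73],[0,0,0]],[-1,[0,0,-0.72],[0,0,0]],[-1,[0,0,-0.73],[0,0,0]],[-1,[0,0.01,-0.72],[0,0,0]],[-1,[0.72,-0.09,0],[0,0,0.096]],[-1,[0.69,-0.2,0],[0,0,0.096]],[-1,[0.66,-0.3,0],[0,0,0.096]]]
[[-1,[0.6,-0.4,0],[0,0,0.097]],[-1,[0.54,-0.48,0],[0,0,0.096]],[-1,[0.46,-0.56,0],[0,0,0.097]],[-1,[0.37,-0.62,-0.01],[0.001,0,0.096]],[-1,[0.27,-0.67,0],[0,-0.001,0.097]],[-1,[0,0,0],[0,0,0]]]
```

apply_moves([
  [-1, [0, 0, -0.73], [0, 0, 0]],
  [-1, [0, 0, -0.73], [0, 0, 0]],
  [-1, [0, 0, -0.72], [0, 0, 0]],
  [-1, [0, 0, -0.73], [0, 0, 0]],
  [-1, [0, 0, -0.72], [0, 0, 0]],
  [-1, [0.72, -0.09, 0], [0, 0, 0.096]],
  [-1, [0.69, -0.2, 0], [0, 0, 0.096]],
  [-1, [0.66, -0.3, 0], [0, 0, 0.096]],
])

```text
t: 30.55
ee_pos: [578.6, -237.7, 188.0]
orientation: [-2.842, -1.336, 0.001]
ft_force: [0.1, 0.7, -3.2]
width: 43.8
grasp_force: 29.8
```

apply_moves([
  [-1, [0.6, -0.4, 0], [0, 0, 0.096]],
  [-1, [0.54, -0.48, 0], [0, 0, 0.097]],
  [-1, [0.46, -0.56, 0], [0, 0, 0.096]],
  [-1, [0.37, -0.62, 0], [0, 0, 0.097]],
  [-1, [0.27, -0.67, 0], [0, 0, 0.096]],
  [-1, [0, 0, 0], [0, 0, 0]],
])

```text
t: 31.3
ee_pos: [597.8, -57.1, 187.9]
orientation: [-3.134, -0.203, 0.002]
ft_force: [-0.4, -0.4, -4.5]
width: 44.0
grasp_force: 29.8
```

Run:
```python
from fit import *
o=ctrl.get_obs();p=o['ee_pos'];d=S(-78,4,0);print(p,d,o['width'],o['ft_force'])
plan([(*d[:2],122,-82.8,-1),(*d[:2],118.5,-82.8,-1),(*d[:2],118.5,-82.8,-1),(*d[:2],118.5,-82.8,.36,3)],per=38)
c=cam('wrist')
for r in ctrl.masks_of('caliper','wrist')[:1]: print(round(r['score'],2),np.round(r['bbox']),*maskpose(c,r['region'],205))
```

```text
[597.79325411 -57.08074661 187.94720876] [599.10988302 -59.75583854   0.        ] 44.043705572960285 [-0.44687693 -0.42183352 -4.49885984]
[[-1,[0.01,0.03,0.66],[0,0,0.001]],[-1,[0.01,0.03,0.66],[0,0.001,0.002]],[-1,[0,0,0.07],[0,0,0]],[-1,[0,0,0],[0,0,0]],[0.36,[0,0,0],[0,0,0]],[0.36,[0,0,0],[0,0,0]],[0.36,[0,0,0],[0,0,0]]]
0.92 [232. 159. 326. 356.] [608.1 -56.1] (596.2, -57.4) (114, 49) 8.8
```

apply_moves([
  [-1, [0.01, 0.03, 0.66], [0, 0, 0]],
  [-1, [0.01, 0.03, 0.66], [0, 0, 0]],
  [-1, [0, 0, 0.07], [0, 0, 0]],
  [-1, [0, 0, 0], [0, 0, 0]],
  [0.3, [0, 0, 0], [0, 0, 0]],
  [0.3, [0, 0, 0], [0, 0, 0]],
  [0.3, [0, 0, 0], [0, 0, 0]],
])

```text
t: 32.28
ee_pos: [600.0, -62.2, 119.3]
orientation: [3.135, 0.2, 0.002]
ft_force: [-0.7, -0.4, -0.7]
width: 57.0
grasp_force: 0.0
```

Run:
```python
from fit import *
o=ctrl.get_obs();p=o['ee_pos'];print(p,o['width'],o['ft_force'])
for n in ('side','scene'):
    c=cam(n)
    for r in ctrl.masks_of('footrest',n)[:6]: print(n,round(r['score'],2),np.round(r['bbox']),*maskpose(c,r['region'],13))
# footrest axis ~60 -> grip yaw 150 = -30
plan([(p[0],p[1],240,None,.3),(555,260,240,-30,.1),(555,260,240,-30,.1)],per=45)
```

```text
[600.03460541 -62.17206895 119.29256579] 56.95230724499936 [-0.70437363 -0.39517549 -0.65460795]
side 0.9 [189. 347. 218. 406.] [678.3 480.4] (678.4, 481.9) (146, 46) 100.0
side 0.89 [305. 320. 373. 350.] [391.2 298.1] (395.9, 297.9) (150, 60) 4.1
side 0.77 [254. 306. 291. 343.] [557.6 315.7] (556.5, 312.8) (106, 35) 56.3
side 0.56 [282. 255. 296. 294.] [555.3 162.9] (555.6, 159.4) (107, 27) 93.1
scene 0.91 [391. 266. 436. 286.] [675.8 486.3] (673.6, 490.1) (149, 51) 101.5
scene 0.72 [308. 219. 338. 228.] [559.3 163.8] (559.4, 160.3) (103, 39) 94.1
scene 0.57 [368. 174. 378. 213.] [388.1 303.2] (391.0, 303.6) (167, 45) 4.5
scene 0.53 [354. 220. 381. 243.] [556.8 317.3] (555.3, 314.0) (99, 40) 63.4
scene 0.18 [230. 217. 304. 234.] [628.1 -37.8] (628.5, -41.8) (263, 32) 98.2
[[0.3,[0,0,-0.81],[0,0,0]],[0.3,[0,0,-0.81],[0,0,0]],[0.3,[0.01,0,-0.8],[0,0,0]],[0.1,[-0.01,-0.81,0],[0,0,-0.073]],[0.1,[0.08,-0.81,0],[0,0,-0.073]],[0.1,[0.18,-0.79,0],[0,0,-0.073]],[0.1,[0.26,-0.77,0],[0,0,-0.073]],[0.1,[0.35,-0.73,0],[0,0,-0.073]]]
[[0.1,[0.43,-0.69,0],[0,0,-0.074]],[0.1,[0.51,-0.63,0],[0,0,-0.073]],[0.1,[0.59,-0.58,0],[0,0,-0.074]],[0.1,[0,0,0],[0,0,0]]]
```

apply_moves([
  [0.3, [0, 0, -0.81], [0, 0, 0]],
  [0.3, [0, 0, -0.81], [0, 0, 0]],
  [0.3, [0, 0, -0.8], [0, 0, 0]],
  [0.1, [-0.01, -0.81, 0], [0, 0, -0.073]],
  [0.1, [0.08, -0.81, 0], [0, 0, -0.073]],
  [0.1, [0.18, -0.79, 0], [0, 0, -0.073]],
  [0.1, [0.26, -0.77, 0], [0, 0, -0.073]],
  [0.1, [0.35, -0.73, 0], [0, 0, -0.073]],
])

```text
t: 33.48
ee_pos: [571.0, 140.0, 239.7]
orientation: [2.949, 1.084, 0.0]
ft_force: [1.1, -0.4, 0.7]
width: 48.2
grasp_force: 0.0
```

apply_moves([
  [0.1, [0.43, -0.69, 0], [0, 0, -0.074]],
  [0.1, [0.51, -0.63, 0], [0, 0, -0.073]],
  [0.1, [0.59, -0.58, 0], [0, 0, -0.074]],
  [0.1, [0, 0, 0], [0, 0, 0]],
])

```text
t: 33.98
ee_pos: [553.8, 262.5, 239.6]
orientation: [-2.717, -1.577, -0.0]
ft_force: [0.3, 0.8, -0.4]
width: 48.2
grasp_force: 0.0
```

Run:
```python
from fit import *
o=ctrl.get_obs();p=o['ee_pos'];print(p,o['orientation'])
c=cam('wrist'); cv2.imwrite('pics/w4.png',c[0])
for r in ctrl.masks_of('footrest','wrist')[:5]: print(round(r['score'],2),np.round(r['bbox']),*maskpose(c,r['region'],18))
```

```text
[553.77752272 262.46691868 239.56577103] [-2.71702975e+00 -1.57660810e+00 -3.21840332e-04]
0.87 [110. 170. 214. 255.] [389.1 300.2] (392.3, 300.3) (166, 44) 5.0
0.77 [292. 202. 329. 257.] [554.6 183. ] (556.4, 175.6) (80, 30) 93.0
0.68 [292.   0. 319.  14.] [672.3 418.5] (672.7, 416.8) (28, 11) 150.6
0.55 [249.  96. 279. 182.] [558.1 316.2] (556.1, 311.6) (104, 29) 60.3
0.27 [477. 278. 508. 340.] [726.6 -57.1] (727.7, -66.9) (125, 15) 92.2
```

View pics/w4.png

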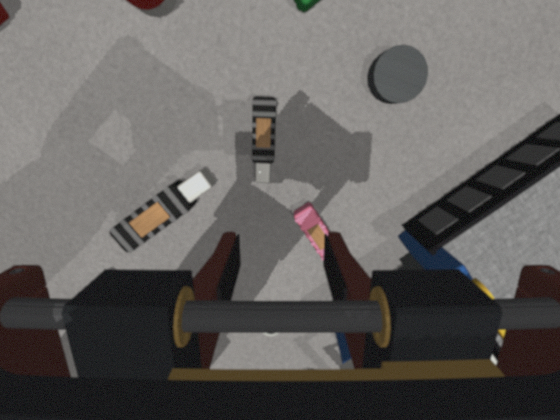

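The small black footrest at (264,138) is the target: 104 mm long, against 166 mm for the large black one at (160,210).

Run:
```python
from fit import *
q=(557.5,314.5)
plan([(*q,90,-29.7,.1),(*q,4,-29.7,.1),(*q,4,-29.7,.1),(*q,4,-29.7,-1,4)],per=44)
```

```text
[[0.1,[0.24,-0.12,0.75],[0,0,-0.001]],[0.1,[0.25,-0.12,0.75],[0,0,-0.001]],[0.1,[0.25,-0.12,0.74],[0,0,-0.001]],[0.1,[0.24,-0.12,0.75],[0,0,0]],[0.1,[0,0,0.86],[0,0,0]],[0.1,[0,0,0.86],[0,0,0]],[0.1,[0,0,0],[0,0,0]],[-1,[0,0,0],[0,0,0]]]
[[-1,[0,0,0],[0,0,0]],[-1,[0,0,0],[0,0,0]],[-1,[0,0,0],[0,0,0]]]
```

apply_moves([
  [0.1, [0.24, -0.12, 0.75], [0, 0, 0]],
  [0.1, [0.25, -0.12, 0.75], [0, 0, 0]],
  [0.1, [0.25, -0.12, 0.74], [0, 0, 0]],
  [0.1, [0.24, -0.12, 0.75], [0, 0, 0]],
  [0.1, [0, 0, 0.86], [0, 0, 0]],
  [0.1, [0, 0, 0.86], [0, 0, 0]],
  [0.1, [0, 0, 0], [0, 0, 0]],
  [-1, [0, 0, 0], [0, 0, 0]],
])

```text
t: 35.08
ee_pos: [558.4, 313.3, 4.2]
orientation: [2.722, 1.569, -0.001]
ft_force: [0.1, -0.3, -0.8]
width: 41.6
grasp_force: 0.0
```

apply_moves([
  [-1, [0, 0, 0], [0, 0, 0]],
  [-1, [0, 0, 0], [0, 0, 0]],
  [-1, [0, 0, 0], [0, 0, 0]],
])

```text
t: 35.45
ee_pos: [558.2, 314.1, 4.7]
orientation: [2.72, 1.571, 0.0]
ft_force: [-0.4, -3.2, 3.7]
width: 27.6
grasp_force: 29.8
```

Run:
```python
from fit import *
o=ctrl.get_obs();p=o['ee_pos'];print(p,o['width'],o['ft_force'])
d=S(-76,70,0)
plan([(p[0],p[1],200,None,-1),(*d[:2],200,-82.8,-1),(*d[:2],200,-82.8,-1)],per=38)
for n in ('side','scene'):
    c=cam(n)
    for l in ('caliper','conrod'):
        for r in ctrl.masks_of(l,n)[:2]: print(n,l,round(r['score'],2),np.round(r['bbox']),*maskpose(c,r['region'],120))
```

```text
[558.21795935 314.09587133   4.69407559] 27.637122320962348 [-0.37449337 -3.20703743  3.74877188]
[[-1,[0,0,-0.65],[0,0,0]],[-1,[0,0,-0.65],[0,0,0]],[-1,[0,0,-0.65],[0,0,0]],[-1,[0,0,-0.65],[0,0,0]],[-1,[0,0,-0.65],[0,0,0]],[-1,[0,0,-0.66],[0,0,0]],[-1,[-0.55,0.41,0],[0,0,0.065]],[-1,[-0.51,0.46,0],[0,0,0.065]]]
[[-1,[-0.46,0.51,0],[0,0,0.065]],[-1,[-0.41,0.56,0],[0,0,0.065]],[-1,[-0.35,0.6,0],[0,0,0.065]],[-1,[-0.28,0.63,0],[0,0,0.065]],[-1,[-0.22,0.65,0],[0,0,0.066]],[-1,[-0.15,0.67,0],[0,0,0.065]],[-1,[-0.08,0.69,0.01],[0,0,0.066]],[-1,[0,0,0],[0,0,0]]]
side caliper 0.88 [274. 166. 306. 189.] [621.5 -77.4] (609.9, -75.1) (93, 72) 13.8
side conrod 0.73 [272. 160. 314. 170.] [ 623.9 -133.4] (620.6, -136.8) (101, 49) 10.5
scene caliper 0.87 [251. 180. 267. 216.] [599.6 -66.2] (598.0, -65.8) (119, 50) 9.2
scene conrod 0.81 [232. 181. 244. 217.] [ 621.3 -130.8] (614.6, -135.2) (131, 41) 12.7
scene conrod 0.68 [305. 163. 340. 191.] [448.8 117.7] (449.3, 113.5) (146, 34) 139.7
```

apply_moves([
  [-1, [0, 0, -0.65], [0, 0, 0]],
  [-1, [0, 0, -0.65], [0, 0, 0]],
  [-1, [0, 0, -0.65], [0, 0, 0]],
  [-1, [0, 0, -0.65], [0, 0, 0]],
  [-1, [0, 0, -0.65], [0, 0, 0]],
  [-1, [0, 0, -0.66], [0, 0, 0]],
  [-1, [-0.55, 0.41, 0], [0, 0, 0.065]],
  [-1, [-0.51, 0.46, 0], [0, 0, 0.065]],
])

```text
t: 36.75
ee_pos: [565.6, 246.2, 199.8]
orientation: [-2.867, -1.283, -0.001]
ft_force: [-0.6, 0.4, -3.1]
width: 28.3
grasp_force: 29.8
```

apply_moves([
  [-1, [-0.46, 0.51, 0], [0, 0, 0.065]],
  [-1, [-0.41, 0.56, 0], [0, 0, 0.065]],
  [-1, [-0.35, 0.6, 0], [0, 0, 0.065]],
  [-1, [-0.28, 0.63, 0], [0, 0, 0.065]],
  [-1, [-0.22, 0.65, 0], [0, 0, 0.066]],
  [-1, [-0.15, 0.67, 0], [0, 0, 0.065]],
  [-1, [-0.08, 0.69, 0], [0, 0, 0.066]],
  [-1, [0, 0, 0], [0, 0, 0]],
])

```text
t: 37.75
ee_pos: [592.7, 4.5, 199.2]
orientation: [-3.136, -0.192, 0.001]
ft_force: [-0.5, 0.5, -2.3]
width: 27.8
grasp_force: 29.8
```

Run:
```python
from fit import *
o=ctrl.get_obs();p=o['ee_pos'];d=S(-76,70,0);print(p,d,o['width'],o['ft_force'])
plan([(*d[:2],119,-82.8,-1),(*d[:2],115,-82.8,-1),(*d[:2],115,-82.8,-1),(*d[:2],115,-82.8,-.02,3)],per=41)
c=cam('wrist'); print([(round(r['score'],2),np.round(r['bbox'])) for r in ctrl.masks_of('footrest','wrist')[:3]])
```

```text
[592.69961803   4.5050511  199.240678  ] [592.86574595   5.97855697   0.        ] 27.785331818719033 [-0.46735777  0.4634029  -2.33564964]
[[-1,[0,-0.01,0.8],[0,0,-0.001]],[-1,[0.01,-0.02,0.8],[0,0,-0.001]],[-1,[0,0,0.08],[0,0,0]],[-1,[0,0,0],[0,0,0]],[-0.02,[0,0,0],[0,0,0]],[-0.02,[0,0,0],[0,0,0]],[-0.02,[0,0,0],[0,0,0]]]
[(0.69, array([ 99., 177., 197., 211.])), (0.62, array([ 13., 243.,  74., 346.])), (0.59, array([251., 161., 315., 349.]))]
```

apply_moves([
  [-1, [0, -0.01, 0.8], [0, 0, 0]],
  [-1, [0.01, -0.02, 0.8], [0, 0, 0]],
  [-1, [0, 0, 0.08], [0, 0, 0]],
  [-1, [0, 0, 0], [0, 0, 0]],
  [-0.02, [0, 0, 0], [0, 0, 0]],
  [-0.02, [0, 0, 0], [0, 0, 0]],
  [-0.02, [0, 0, 0], [0, 0, 0]],
])

```text
t: 38.72
ee_pos: [593.5, 7.7, 116.4]
orientation: [3.135, 0.197, 0.002]
ft_force: [1.1, 0.4, -0.1]
width: 42.9
grasp_force: 0.0
```

Run:
```python
from fit import *
o=ctrl.get_obs();p=o['ee_pos'];print(p,o['width'],o['ft_force'])
g=G(0)
plan([(p[0],p[1],230,None,-.02),(640,-90,260,7.1,-.2),(640,-90,260,7.1,-.2)],per=45)
```

```text
[593.47314697   7.74001996 116.3626867 ] 42.89868256294699 [ 1.0832083   0.40295328 -0.14027759]
[[-0.02,[0,0,-0.76],[0,0,0]],[-0.02,[0,0,-0.76],[0,0,0]],[-0.02,[0,0,-0.75],[0,0,0]],[-0.2,[0.07,0.21,-0.06],[0,0,-0.1]],[-0.2,[0.04,0.21,-0.06],[0,0,-0.1]],[-0.2,[0,0.22,-0.06],[0,0,-0.1]],[-0.2,[-0.03,0.21,-0.06],[0,0,-0.1]],[-0.2,[-0.07,0.21,-0.06],[0,0,-0.1]]]
[[-0.2,[-0.1,0.19,-0.06],[0,0,-0.1]],[-0.2,[-0.13,0.18,-0.06],[0,0,-0.1]],[-0.2,[-0.15,0.15,-0.06],[0,0,-0.1]],[-0.2,[-0.17,0.13,-0.06],[0,0,-0.099]],[-0.2,[-0.19,0.1,-0.06],[0.001,0,-0.1]],[-0.2,[0,0,0],[0,0,0]]]
```

apply_moves([
  [-0.02, [0, 0, -0.76], [0, 0, 0]],
  [-0.02, [0, 0, -0.76], [0, 0, 0]],
  [-0.02, [0, 0, -0.75], [0, 0, 0]],
  [-0.2, [0.07, 0.21, -0.06], [0, 0, -0.1]],
  [-0.2, [0.04, 0.21, -0.06], [0, 0, -0.1]],
  [-0.2, [0, 0.22, -0.06], [0, 0, -0.1]],
  [-0.2, [-0.03, 0.21, -0.06], [0, 0, -0.1]],
  [-0.2, [-0.07, 0.21, -0.06], [0, 0, -0.1]],
])

```text
t: 39.72
ee_pos: [616.8, -41.7, 244.6]
orientation: [2.818, 1.389, 0.001]
ft_force: [-0.5, -0.8, -0.1]
width: 35.1
grasp_force: 0.0
```

apply_moves([
  [-0.2, [-0.1, 0.19, -0.06], [0, 0, -0.1]],
  [-0.2, [-0.13, 0.18, -0.06], [0, 0, -0.1]],
  [-0.2, [-0.15, 0.15, -0.06], [0, 0, -0.1]],
  [-0.2, [-0.17, 0.13, -0.06], [0, 0, -0.099]],
  [-0.2, [-0.19, 0.1, -0.06], [0, 0, -0.1]],
  [-0.2, [0, 0, 0], [0, 0, 0]],
])

```text
t: 40.48
ee_pos: [640.1, -90.5, 259.5]
orientation: [2.082, 2.352, 0.001]
ft_force: [-0.8, 0.3, -0.7]
width: 35.1
grasp_force: 0.0
```

Run:
```python
from fit import *
o=ctrl.get_obs();p=o['ee_pos'];print(p,o['orientation'],o['width'])
c=cam('wrist'); cv2.imwrite('pics/w5.png',c[0])
m=model([*V[:4],0,135]);print(proj(c,m['bar_grip']),[(round(r['score'],2),r['xy']) for r in ctrl.pinpoint('bar_grip','wrist')][:2])
g=G(0)
# pinch then follow
plan([(*G(0,45)[:2],170,7.1,-.2),(*g,7.1,-.2),(*g,7.1,-.2),(*g,7.1,-1,5)]+[(*G(t),7.1,-1) for t in np.linspace(0,1.3,14)[1:]]+[(*G(1.315),7.1,-1),(*G(1.315),7.1,-1)],per=45)
```

```text
[640.1482716  -90.4952555  259.54323806] [2.08178133e+00 2.35196617e+00 6.71731481e-04] 35.144344095708995
[[345.04954407 229.59745129]] [(0.63, [344.8, 229.1])]
[[-0.2,[-0.23,0.41,0.59],[0,0,-0.001]],[-0.2,[-0.22,0.41,0.6],[0,0,-0.001]],[-0.2,[-0.23,0.41,0.59],[0,0,0]],[-0.2,[0,0,0.45],[0,0,0]],[-0.2,[0,0,0.45],[0,0,0]],[-0.2,[0,0,0],[0,0,0]],[-1,[0,0,0],[0,0,0]],[-1,[0,0,0],[0,0,0]]]
[[-1,[0,0,0],[0,0,0]],[-1,[0,0,0],[0,0,0]],[-1,[0,0,0],[0,0,0]],[-1,[0.03,0,-0.4],[0,0,0]],[-1,[0.07,0,-0.39],[0,0,0]],[-1,[0.1,0,-0.39],[0,0,0]],[-1,[0.15,0,-0.37],[0,0,0]],[-1,[0.18,0,-0.36],[0,0,0]]]
[[-1,[0.22,0,-0.33],[0,0,0]],[-1,[0.24,0,-0.32],[0,0,0]],[-1,[0.28,0,-0.28],[0,0,0]],[-1,[0.31,0,-0.26],[0,0,0]],[-1,[0.33,0,-0.23],[0,0,0]],[-1,[0.35,0,-0.19],[0,0,0]],[-1,[0.37,0,-0.15],[0,0,0]],[-1,[0.38,0,-0.12],[0,0,0]]]
[[-1,[0.06,0,-0.02],[0,0,0]],[-1,[0,0,0],[0,0,0]]]
```

View pics/w5.png

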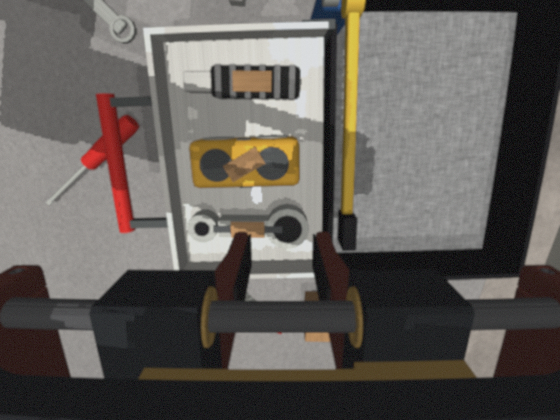

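The pan holds the footrest (255,80), caliper (245,163) and conrod (250,228). Bar grip is at (346,230), matching the prediction. Raising the bar with a narrower opening.

apply_moves([
  [-0.36, [-0.23, 0.41, 0.59], [0, 0, 0]],
  [-0.36, [-0.22, 0.41, 0.6], [0, 0, 0]],
  [-0.36, [-0.23, 0.41, 0.59], [0, 0, 0]],
  [-0.36, [0, 0, 0.39], [0, 0, 0]],
  [-0.36, [0, 0, 0.39], [0, 0, 0]],
  [-0.36, [0, 0, 0], [0, 0, 0]],
  [-1, [0, 0, 0], [0, 0, 0]],
  [-1, [0, 0, 0], [0, 0, 0]],
])

```text
t: 41.58
ee_pos: [707.1, -115.8, 133.1]
orientation: [2.077, 2.352, 0.005]
ft_force: [2.3, 0.6, 0.0]
width: 13.8
grasp_force: 30.0
```

apply_moves([
  [-1, [0, 0, 0], [0, 0, 0]],
  [-1, [0, 0, 0], [0, 0, 0]],
  [-1, [0, 0, 0], [0, 0, 0]],
  [-1, [0.03, 0, -0.4], [0, 0, 0]],
  [-1, [0.07, 0, -0.39], [0, 0, 0]],
  [-1, [0.1, 0, -0.39], [0, 0, 0]],
  [-1, [0.15, 0, -0.37], [0, 0, 0]],
  [-1, [0.18, 0, -0.36], [0, 0, 0]],
])

```text
t: 42.58
ee_pos: [702.9, -88.8, 227.6]
orientation: [2.077, 2.354, 0.004]
ft_force: [6.7, 5.3, -6.4]
width: 14.2
grasp_force: 30.0
```

apply_moves([
  [-1, [0.22, 0, -0.33], [0, 0, 0]],
  [-1, [0.24, 0, -0.32], [0, 0, 0]],
  [-1, [0.28, 0, -0.28], [0, 0, 0]],
  [-1, [0.31, 0, -0.26], [0, 0, 0]],
  [-1, [0.33, 0, -0.23], [0, 0, 0]],
  [-1, [0.35, 0, -0.19], [0, 0, 0]],
  [-1, [0.37, 0, -0.15], [0, 0, 0]],
  [-1, [0.38, 0, -0.12], [0, 0, 0]],
])

```text
t: 43.58
ee_pos: [685.0, 33.8, 320.9]
orientation: [-2.079, -2.353, 0.005]
ft_force: [-3.5, -2.0, -4.1]
width: 13.8
grasp_force: 30.0
```

apply_moves([
  [-1, [0.06, 0, -0.02], [0, 0, 0]],
  [-1, [0, 0, 0], [0, 0, 0]],
])

```text
t: 43.82
ee_pos: [684.5, 37.2, 321.8]
orientation: [-2.077, -2.354, 0.004]
ft_force: [-5.4, -1.6, -1.2]
width: 14.2
grasp_force: 30.0
```

apply_moves([
  [-1, [0.08, 0, -0.02], [0, 0, 0]],
  [-1, [0.08, 0, -0.02], [0, 0, 0]],
  [-1, [0, 0, 0], [0, 0, 0]],
])

```text
t: 44.2
ee_pos: [683.4, 44.6, 323.5]
orientation: [-2.078, -2.353, 0.005]
ft_force: [-5.4, -1.6, -3.5]
width: 14.1
grasp_force: 30.0
```

Run:
```python
from fit import *
o=ctrl.get_obs();p=o['ee_pos'];print(p,o['ft_force'],o['moment'],G(1.3,-13))
fit(v0=[*V[:4],1.3,135])
```

```text
[683.40493428  44.61640746 323.50470568] [-5.36792773 -1.59114148 -3.52615487] [-0.75569182  0.86822674  0.21250905] [686.20240793  33.18199773 320.7816324 ]
red 42 [[338.1, 203.0], [338.5, 188.0]]
x y yaw tilt bar cx [ 6.80106e+02 -5.35790e+01  1.39000e-01 -8.00000e-03  1.27100e+00
  1.36417e+02]
scene stand [262. 239.] [-5.2 -1.8]
scene pan_hinge [253. 224.] [ 1.5 -0.7]
scene pan_handle [268. 170.] [-3.1 -0.9]
scene bar_pivot [297. 228.] [-1.6  0.8]
scene crate [249. 275.] [ 0.5 -1.1]
side stand [268. 206.] [-1.8  2.4]
side pan_hinge [266. 181.] [-1.3  3.1]
side pan_handle [337. 184.] [0.8 0.7]
side pan_floor [292. 184.] [-0.9  0.7]
side bar_pivot [248. 213.] [ 1.3 -0.8]
side bar_grip [247. 144.] [0.1 0.1]
side crate [222. 205.] [-0.9 -0.7]
side hl [338. 203.] [-1.5  0.9]
side hr [338. 188.] [  0.7 -20.4]
```

apply_moves([
  [-1, [0.1, 0, -0.02], [0, 0, 0]],
  [-1, [0.1, 0, -0.02], [0, 0, 0]],
  [-1, [0, 0, 0], [0, 0, 0]],
])

```text
t: 45.38
ee_pos: [683.1, 46.7, 323.8]
orientation: [2.079, 2.347, -0.019]
ft_force: [0.8, -30.3, -11.1]
width: 14.0
grasp_force: 29.8
```

Run:
```python
from fit import *
o=ctrl.get_obs();p=o['ee_pos'];print(p,o['ft_force'],o['moment'])
c=cam('side');cv2.imwrite('pics/b3.png',cv2.resize(c[0][100:230,200:330],(600,600),interpolation=cv2.INTER_CUBIC))
hsv=cv2.cvtColor(c[0],cv2.COLOR_BGR2HSV)
```

```text
[683.08252155  46.69680755 323.7580099 ] [  0.7881913  -30.34118328 -11.08836661] [-4.73884625 -0.22073913  0.21092564]
```

View pics/b3.png

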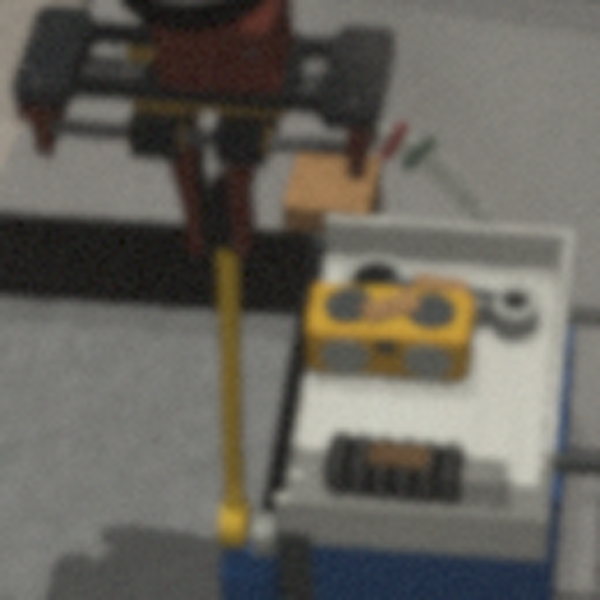

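Side view: bar upright, all three parts in the pan; the -30 N side force shows the bar is against its upper stop. Release and go to the handle.

Run:
```python
from fit import *
p=ctrl.get_obs()['ee_pos']
h=H(0)
plan([(p[0],38,p[2],7.1,-.4,3),(p[0],38,400,7.1,-.2),(h[0],h[1],230,7.1,-.09),(h[0],h[1],140,7.1,-.09),(h[0],h[1],106,7.1,-.09,2),(*h,7.1,-.09)],per=45)
```

```text
[[-0.4,[-0.06,-0.01,0],[-0.001,0.003,-0.001]],[-0.4,[-0.06,-0.01,0],[-0.001,0.002,-0.001]],[-0.4,[-0.05,0,0],[-0.001,0.003,0]],[-0.2,[0,0,-0.76],[0,0,0]],[-0.2,[0,0,-0.76],[0,0,0]],[-0.09,[-0.26,-0.64,0.49],[0,0,0]],[-0.09,[-0.26,-0.63,0.48],[0,0,0]],[-0.09,[-0.26,-0.64,0.49],[0,0,0]]]
[[-0.09,[-0.26,-0.63,0.48],[0,0,0]],[-0.09,[-0.26,-0.64,0.49],[0,0,0]],[-0.09,[-0.26,-0.63,0.48],[0,0,0]],[-0.09,[-0.26,-0.64,0.49],[0,0,0]],[-0.09,[0,0,0.9],[0,0,0]],[-0.09,[0,0,0.9],[0,0,0]],[-0.09,[0,0,0.34],[0,0,0]],[-0.09,[0,0,0.34],[0,0,0]]]
[[-0.09,[0,0,0],[0,0,0]]]
```

apply_moves([
  [-0.4, [0, 0, 0], [0, 0, 0]],
  [-0.4, [0, 0, 0], [0, 0, 0]],
  [-0.4, [-0.17, 0, 0], [0, 0, 0]],
  [-0.2, [0, 0, -0.76], [0, 0, 0]],
  [-0.2, [0, 0, -0.76], [0, 0, 0]],
  [-0.09, [-0.26, -0.64, 0.49], [0, 0, 0]],
  [-0.09, [-0.26, -0.63, 0.48], [0, 0, 0]],
  [-0.09, [-0.26, -0.64, 0.49], [0, 0, 0]],
])

```text
t: 46.42
ee_pos: [594.3, -5.0, 328.6]
orientation: [2.078, 2.355, 0.002]
ft_force: [0.4, -0.4, -0.4]
width: 40.0
grasp_force: 0.0
```

apply_moves([
  [-0.09, [-0.26, -0.63, 0.48], [0, 0, 0]],
  [-0.09, [-0.26, -0.64, 0.49], [0, 0, 0]],
  [-0.09, [-0.26, -0.63, 0.48], [0, 0, 0]],
  [-0.09, [-0.26, -0.64, 0.49], [0, 0, 0]],
  [-0.09, [0, 0, 0], [0, 0, 0]],
])

```text
t: 47.05
ee_pos: [472.9, -72.4, 230.6]
orientation: [-2.079, -2.351, 0.003]
ft_force: [1.0, -0.1, 0.0]
width: 39.8
grasp_force: 0.0
```

Run:
```python
from fit import *
o=ctrl.get_obs();print(o['ee_pos'],o['orientation'])
c=cam('wrist'); m=model([*V[:3],0,1.3,135])
for l in ('pan_handle','pan_hinge','bar_pivot'): print(l,proj(c,m[l]),[(round(r['score'],2),np.round(r['xy'])) for r in ctrl.pinpoint(l,'wrist')][:2])
for n in ('side','scene'):
    c=cam(n);print([(round(r['score'],2),np.round(r['xy'])) for r in ctrl.pinpoint('bar_grip',n)][:2],proj(c,m['bar_grip']))
h=H(0)
plan([(h[0],h[1],140,7.1,-.09),(h[0],h[1],106,7.1,-.09,2),(*h,7.1,-.09),(*h,7.1,-1,5)],per=45)
```

```text
[472.8946263  -72.42611802 230.60356947] [-2.07923685 -2.35122174  0.00260682]
pan_handle [[282.37961221 207.05770721]] [(0.75, array([281., 210.]))]
pan_hinge [[488.36776437 201.07881726]] [(0.97, array([489., 197.]))]
bar_pivot [[568.62466608  47.86095738]] []
[(0.96, array([248., 145.]))] [[247.62499059 144.76823923]]
[(0.8, array([280., 192.])), (0.23, array([185., 230.]))] [[280.32250141 192.07704024]]
[[-0.09,[-0.05,-0.03,0.61],[0,0,0]],[-0.09,[-0.05,-0.02,0.62],[0,0,0]],[-0.09,[-0.05,-0.03,0.61],[0,0,0]],[-0.09,[0,0,0.34],[0,0,0]],[-0.09,[0.01,0,0.34],[0,0,0]],[-0.09,[0,0,0],[0,0,0]],[-1,[0,0,0],[0,0,0]],[-1,[0,0,0],[0,0,0]]]
[[-1,[0,0,0],[0,0,0]],[-1,[0,0,0],[0,0,0]],[-1,[0,0,0],[0,0,0]]]
```

apply_moves([
  [-0.09, [-0.05, -0.01, 0.61], [0, 0, 0]],
  [-0.09, [-0.05, -0.01, 0.62], [0, 0, 0]],
  [-0.09, [-0.05, -0.01, 0.61], [0, 0, 0]],
  [-0.09, [0, 0, 0.34], [0, 0, 0]],
  [-0.09, [0, 0, 0.34], [0, 0, 0]],
  [-0.09, [0, 0, 0], [0, 0, 0]],
  [-1, [0, 0, 0], [0, 0, 0]],
  [-1, [0, 0, 0], [0, 0, 0]],
])

```text
t: 48.45
ee_pos: [475.5, -79.8, 106.5]
orientation: [2.078, 2.354, 0.001]
ft_force: [-0.2, -0.5, 0.8]
width: 23.5
grasp_force: 0.0
```

apply_moves([
  [-1, [0, 0, 0], [0, 0, 0]],
  [-1, [0, 0, 0], [0, 0, 0]],
  [-1, [0, 0, 0], [0, 0, 0]],
])

```text
t: 48.82
ee_pos: [474.3, -79.9, 106.2]
orientation: [-2.078, -2.355, 0.001]
ft_force: [-2.9, -0.4, 5.4]
width: 15.0
grasp_force: 30.0
```

```bash
cat >> fit.py <<'E'
def tilt(p,off=0): # tilt from TCP pose
    c,s=np.cos(V[2]),np.sin(V[2]); d=np.array(p)-off-[V[0],V[1],105-19]; x=c*d[0]+s*d[1]
    return np.pi-np.arctan2(d[2],x)-np.arctan2(20,205)
E
python3 - <<'E'
from fit import *
o=ctrl.get_obs();p=np.array(o['ee_pos']);off=p-H(0);print(p,off,o['width'],o['ft_force'],tilt(p))
plan([(*(H(t)+off),7.1,-1) for t in np.linspace(0,.96,17)[1:]])
E
```

```text
[474.27913523 -79.90248869 106.24966586] [ 0.67965701 -0.34416835  0.24966586] 15.03859772494508 [-2.90179658 -0.39141543  5.42093859] 0.0015084994626944764
[[-1,[0,0.03,-0.25],[0,0,0]],[-1,[0,0.05,-0.24],[0,0,0]],[-1,[0,0.06,-0.24],[0,0,0]],[-1,[0,0.07,-0.23],[0,0,0]],[-1,[0,0.09,-0.23],[0,0,0]],[-1,[0,0.1,-0.23],[0,0,0]],[-1,[0,0.12,-0.22],[0,0,0]],[-1,[0,0.13,-0.21],[0,0,0]]]
[[-1,[0,0.14,-0.2],[0,0,0]],[-1,[0,0.15,-0.2],[0,0,0]],[-1,[0,0.16,-0.18],[0,0,0]],[-1,[0,0.18,-0.18],[0,0,0]],[-1,[0,0.18,-0.16],[0,0,0]],[-1,[0,0.2,-0.15],[0,0,0]],[-1,[0,0.2,-0.14],[0,0,0]],[-1,[0,0.21,-0.13],[0,0,0]]]
```

apply_moves([
  [-1, [0, 0.03, -0.25], [0, 0, 0]],
  [-1, [0, 0.05, -0.24], [0, 0, 0]],
  [-1, [0, 0.06, -0.24], [0, 0, 0]],
  [-1, [0, 0.07, -0.23], [0, 0, 0]],
  [-1, [0, 0.09, -0.23], [0, 0, 0]],
  [-1, [0, 0.1, -0.23], [0, 0, 0]],
  [-1, [0, 0.12, -0.22], [0, 0, 0]],
  [-1, [0, 0.13, -0.21], [0, 0, 0]],
])

```text
t: 49.82
ee_pos: [503.7, -75.5, 198.1]
orientation: [-2.075, -2.351, 0.007]
ft_force: [-10.9, -3.3, -6.3]
width: 15.2
grasp_force: 30.0
```

Run:
```python
from fit import *
o=ctrl.get_obs();p=np.array(o['ee_pos']);off=np.array([.7,-.3,.2]);print(p,H(.48)+off,o['width'],o['ft_force'],tilt(p,off))
plan([(*(H(t)+off),7.1,-1) for t in np.linspace(.48,.96,9)[1:]])
```

```text
[503.7428113  -75.46943306 198.11824619] [506.4482943  -75.81865647 198.60462944] 15.204836470977291 [-10.85768042  -3.25153733  -6.26069136] 0.47110867733257666
[[-1,[-0.01,0.19,-0.21],[-0.005,-0.001,0]],[-1,[0,0.16,-0.2],[0,0,0]],[-1,[0,0.16,-0.18],[0,0,0]],[-1,[0,0.17,-0.18],[0,0,0]],[-1,[0,0.19,-0.16],[0,0,0]],[-1,[0,0.19,-0.15],[0,0,0]],[-1,[0,0.21,-0.14],[0,0,0]],[-1,[0,0.21,-0.13],[0,0,0]]]
```

Tracking well (0.47 rad). Continue with the original rows.

apply_moves([
  [-1, [0, 0.14, -0.2], [0, 0, 0]],
  [-1, [0, 0.15, -0.2], [0, 0, 0]],
  [-1, [0, 0.16, -0.18], [0, 0, 0]],
  [-1, [0, 0.18, -0.18], [0, 0, 0]],
  [-1, [0, 0.18, -0.16], [0, 0, 0]],
  [-1, [0, 0.2, -0.15], [0, 0, 0]],
  [-1, [0, 0.2, -0.14], [0, 0, 0]],
  [-1, [0, 0.21, -0.13], [0, 0, 0]],
])

```text
t: 50.82
ee_pos: [573.5, -66.2, 268.8]
orientation: [-2.075, -2.35, 0.007]
ft_force: [-22.9, 1.1, 21.9]
width: 15.3
grasp_force: 30.1
```

Run:
```python
from fit import *
o=ctrl.get_obs();p=np.array(o['ee_pos']);off=np.array([.7,-.3,.2]);print(o['t'],p,H(.96)+off,o['width'],o['ft_force'],np.degrees(tilt(p,off)))
a=[]
for n,(x,y) in (('side',(180,90)),('scene',(190,140))):
    c=cam(n);a.append(cv2.resize(c[0][y:y+150,x:x+150],(400,400),interpolation=cv2.INTER_CUBIC))
    m=model([*V[:3],.96,1.3,135])
    for l in ('pan_handle','pan_floor','pan_hinge'): print(n,l,proj(c,m[l]).round(),[(round(r['score'],2),np.round(r['xy'])) for r in ctrl.pinpoint(l,n)][:2])
cv2.imwrite('pics/t1.png',np.hstack(a))
```

```text
50.825 [573.47646235 -66.19394458 268.7709372 ] [577.30173484 -66.91555772 265.60467122] 15.255827587648993 [-22.88522789   1.13944705  21.9472714 ] 54.54896661984773
side pan_handle [[302. 140.]] [(0.59, array([302., 137.]))]
side pan_floor [[279. 169.]] [(0.65, array([280., 170.]))]
side pan_hinge [[266. 184.]] [(0.77, array([264., 184.])), (0.37, array([362., 273.]))]
scene pan_handle [[258. 164.]] [(0.8, array([259., 164.])), (0.34, array([235., 233.]))]
scene pan_floor [[256. 202.]] [(0.97, array([256., 202.]))]
scene pan_hinge [[255. 222.]] [(0.66, array([253., 220.]))]
```

View pics/t1.png

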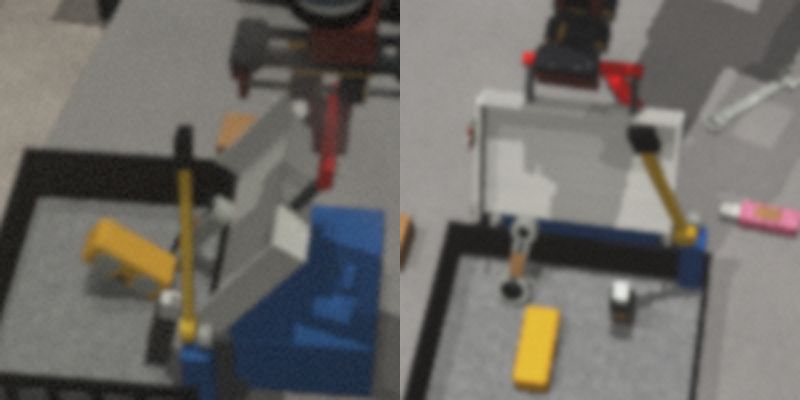

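At 54.5° the parts are dropping into the crate: caliper (537,345), conrod (515,265), footrest (622,300). Hold.

apply_moves([
  [-1, [0, 0, 0], [0, 0, 0]],
  [-1, [0, 0, 0], [0, 0, 0]],
  [-1, [0, 0, 0], [0, 0, 0]],
  [-1, [0, 0, 0], [0, 0, 0]],
  [-1, [0, 0, 0], [0, 0, 0]],
  [-1, [0, 0, 0], [0, 0, 0]],
  [-1, [0, 0, 0], [0, 0, 0]],
  [-1, [0, 0, 0], [0, 0, 0]],
])

```text
t: 52.22
ee_pos: [575.8, -65.9, 269.9]
orientation: [-2.078, -2.354, 0.0]
ft_force: [-19.4, 3.1, 24.9]
width: 15.4
grasp_force: 30.2
```

apply_moves([
  [-1, [0, 0, 0], [0, 0, 0]],
  [-1, [0, 0, 0], [0, 0, 0]],
  [-1, [0, 0, 0], [0, 0, 0]],
  [-1, [0, 0, 0], [0, 0, 0]],
  [-1, [0, 0, 0], [0, 0, 0]],
  [-1, [0, 0, 0], [0, 0, 0]],
  [-1, [0, 0, 0], [0, 0, 0]],
  [-1, [0, 0, 0], [0, 0, 0]],
])

```text
t: 53.22
ee_pos: [575.9, -65.9, 269.9]
orientation: [-2.078, -2.354, 0.0]
ft_force: [-20.0, 3.4, 24.9]
width: 15.4
grasp_force: 30.2
```

apply_moves([
  [-1, [0, 0, 0], [0, 0, 0]],
  [-1, [0, 0, 0], [0, 0, 0]],
  [-1, [0, 0, 0], [0, 0, 0]],
  [-1, [0, 0, 0], [0, 0, 0]],
  [-1, [0, 0, 0], [0, 0, 0]],
  [-1, [0, 0, 0], [0, 0, 0]],
])

```text
t: 53.98
ee_pos: [575.9, -65.9, 269.9]
orientation: [-2.078, -2.354, 0.0]
ft_force: [-19.7, 3.0, 24.2]
width: 15.3
grasp_force: 30.2
```

Run:
```python
from fit import *
o=ctrl.get_obs();p=np.array(o['ee_pos']);off=np.array([.7,-.3,.2]);print(o['t'],p,o['width'],o['ft_force'],np.degrees(tilt(p,off)))
c=cam('scene');cv2.imwrite('pics/t2.png',cv2.resize(c[0][190:340,180:330],(500,500),interpolation=cv2.INTER_CUBIC))
for l in ('conrod','caliper','footrest'): 
    print(l,[(round(r['score'],2),np.round(r['bbox']),maskpose(c,r['region'],25)[0]) for r in ctrl.masks_of(l,'scene')[:5]])
plan([(*(H(t)+off),7.1,-1) for t in list(np.linspace(.955,0,17)[1:])+[-.015,-.015]])
```

```text
53.975 [575.8918925  -65.93057872 269.93329415] 15.271120998427882 [-19.70907492   2.97253803  24.20855935] 55.28040558448195
conrod [(0.56, array([225., 220., 240., 254.]), array([ 715.7, -121.4]))]
caliper [(0.82, array([233., 253., 250., 286.]), array([820.2, -59.2])), (0.36, array([275., 185., 301., 235.]), array([547.7,  18.5]))]
footrest [(0.69, array([308., 220., 342., 229.]), array([565.7, 166.2])), (0.67, array([392., 268., 436., 284.]), array([681.1, 483.9])), (0.65, array([370., 174., 379., 213.]), array([394.7, 304.4])), (0.57, array([305., 162., 343., 192.]), array([386.4, 105.2]))]
[[-1,[-0.02,-0.2,0.22],[0,0,0]],[-1,[0,-0.2,0.15],[0,0,0]],[-1,[0,-0.2,0.15],[0,0,0]],[-1,[0,-0.18,0.16],[0,0,0]],[-1,[-0.01,-0.17,0.18],[0,0,0]],[-1,[0,-0.16,0.18],[0,0,0]],[-1,[0,-0.16,0.19],[0,0,0]],[-1,[0,-0.14,0.21],[0,0,0]]]
[[-1,[0,-0.12,0.21],[0,0,0]],[-1,[0,-0.12,0.21],[0,0,0]],[-1,[0,-0.1,0.23],[0,0,0]],[-1,[0,-0.09,0.23],[0,0,0]],[-1,[0,-0.07,0.23],[0,0,0]],[-1,[0,-0.06,0.24],[0,0,0]],[-1,[0,-0.04,0.24],[0,0,0]],[-1,[0,-0.04,0.25],[0,0,0]]]
[[-1,[0,0,0.06],[0,0,0]],[-1,[0,0,0],[0,0,0]]]
```

View pics/t2.png

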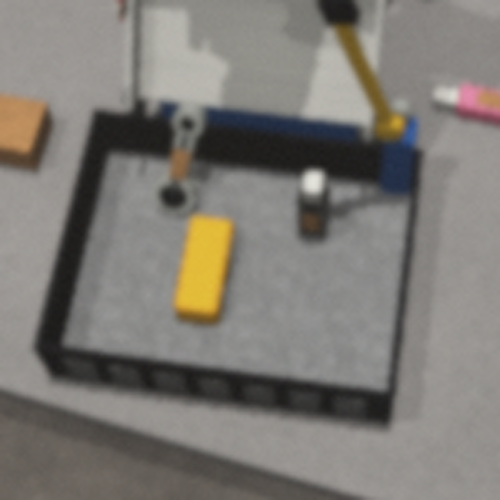

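All three are off the pan floor at 55.3°, and the hold is done. The conrod leans against the crate's near wall (180,160) and the footrest stands upright (313,205). Bring the pan back level and check the conrod then.

apply_moves([
  [-1, [0, -0.2, 0.15], [0, 0, 0]],
  [-1, [0, -0.2, 0.15], [0, 0, 0]],
  [-1, [0, -0.2, 0.15], [0, 0, 0]],
  [-1, [0, -0.18, 0.16], [0, 0, 0]],
  [-1, [0, -0.17, 0.18], [0, 0, 0]],
  [-1, [0, -0.16, 0.18], [0, 0, 0]],
  [-1, [0, -0.16, 0.19], [0, 0, 0]],
  [-1, [0, -0.14, 0.21], [0, 0, 0]],
])

```text
t: 55.18
ee_pos: [505.8, -76.2, 198.9]
orientation: [-2.078, -2.355, 0.004]
ft_force: [-13.7, -6.4, 13.1]
width: 15.3
grasp_force: 30.1
```

Run:
```python
from fit import *
o=ctrl.get_obs();p=np.array(o['ee_pos']);off=np.array([.7,-.3,.2]);t=tilt(p,off);print(o['t'],p,o['width'],o['ft_force'],t)
plan([(*(H(t)+off),7.1,-1) for t in list(np.linspace(t,0,9)[1:])+[-.015,-.015]])
```

```text
55.175 [505.83927756 -76.23561881 198.94488897] 15.29837865312966 [-13.7384053   -6.38615955  13.07119707] 0.479646818020952
[[-1,[0.01,-0.12,0.22],[0,0,0]],[-1,[0,-0.11,0.22],[0,0,0]],[-1,[0,-0.1,0.22],[0,0,0]],[-1,[0,-0.09,0.23],[0,0,0]],[-1,[0,-0.07,0.24],[0,0,0]],[-1,[0,-0.06,0.24],[0,0,0]],[-1,[0,-0.05,0.24],[0,0,0]],[-1,[0,-0.03,0.25],[0,0,0]]]
[[-1,[0,-0.01,0.06],[0,0,0]],[-1,[0,0,0],[0,0,0]]]
```

apply_moves([
  [-1, [0, -0.12, 0.22], [0, 0, 0]],
  [-1, [0, -0.11, 0.22], [0, 0, 0]],
  [-1, [0, -0.1, 0.22], [0, 0, 0]],
  [-1, [0, -0.09, 0.23], [0, 0, 0]],
  [-1, [0, -0.07, 0.24], [0, 0, 0]],
  [-1, [0, -0.06, 0.24], [0, 0, 0]],
  [-1, [0, -0.05, 0.24], [0, 0, 0]],
  [-1, [0, -0.03, 0.25], [0, 0, 0]],
])

```text
t: 56.18
ee_pos: [474.5, -80.7, 104.4]
orientation: [-2.077, -2.355, 0.006]
ft_force: [-12.2, -11.6, 3.6]
width: 15.3
grasp_force: 30.1
```

apply_moves([
  [-1, [0, -0.01, 0.07], [0, 0, 0]],
  [-1, [0, 0, 0.04], [0, 0, 0]],
  [-1, [0, 0, 0], [0, 0, 0]],
])

```text
t: 56.55
ee_pos: [474.3, -80.0, 101.4]
orientation: [-2.078, -2.354, 0.004]
ft_force: [-20.2, -5.2, 35.0]
width: 15.1
grasp_force: 30.1
```

Run:
```python
from fit import *
o=ctrl.get_obs();p=np.array(o['ee_pos']);print(o['t'],p,o['width'],o['ft_force'],tilt(p,np.array([.7,-.3,.2])))
a=[]
for n,(x,y) in (('side',(180,110)),('scene',(200,190))):
    c=cam(n);a.append(cv2.resize(c[0][y:y+110,x:x+110],(400,400),interpolation=cv2.INTER_CUBIC))
cv2.imwrite('pics/t3.png',np.hstack(a))
plan([(p[0],p[1],p[2],None,-.09,3),(p[0],p[1],240,7.1,-.09),(640,-20,430,7.1,-.2)],per=45)
```

```text
56.55 [474.33069644 -80.00083926 101.42000979] 15.149486253023133 [-20.24091575  -5.21359168  34.96454822] -0.023140456726006634
[[-0.09,[0,0,0],[0,0,0]],[-0.09,[0,0,0],[0,0,0]],[-0.09,[0,0,0],[0,0,0]],[-0.09,[0,0,-0.69],[0,0,0]],[-0.09,[0,0,-0.69],[-0.001,0,0]],[-0.09,[0,0,-0.7],[0,0,0]],[-0.09,[0,-0.01,-0.69],[-0.001,0,0.001]],[-0.2,[0.13,0.57,-0.63],[0,0,0]]]
[[-0.2,[0.13,0.57,-0.63],[0,0,0]],[-0.2,[0.13,0.58,-0.64],[0,0,0]],[-0.2,[0.13,0.57,-0.63],[0,0,0]],[-0.2,[0.13,0.58,-0.64],[0,0,0]],[-0.2,[0.13,0.57,-0.63],[0,0,0]]]
```

View pics/t3.png

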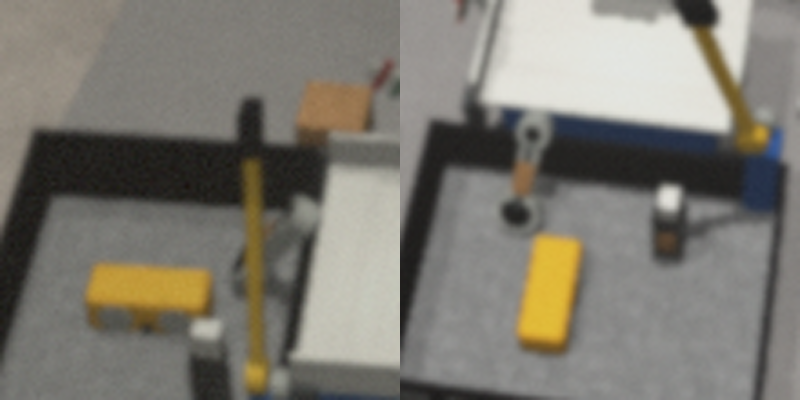

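apply_moves([
  [-0.09, [0, 0, 0], [0, 0, 0]],
  [-0.09, [0, 0, 0], [0, 0, 0]],
  [-0.09, [0, 0, 0], [0, 0, 0]],
  [-0.09, [0, 0, -0.69], [0, 0, 0]],
  [-0.09, [0, 0, -0.69], [0, 0, 0]],
  [-0.09, [0, 0, -0.7], [0, 0, 0]],
  [-0.09, [0, 0, -0.69], [0, 0, 0]],
])

```text
t: 57.52
ee_pos: [476.2, -79.5, 238.0]
orientation: [2.079, 2.355, 0.001]
ft_force: [0.7, -0.2, -0.3]
width: 40.0
grasp_force: 0.0
```

Run:
```python
from fit import *
o=ctrl.get_obs();p=o['ee_pos'];print(p)
cs,cc=cam('side'),cam('scene')
inv=lambda P:np.array([[np.cos(V[2]),np.sin(V[2])],[-np.sin(V[2]),np.cos(V[2])]])@(P[:2]-V[:2])
def T(a,b):
    A=np.array([180+a[0]*.275,110+a[1]*.275]);B=np.array([200+b[0]*.275,190+b[1]*.275]);P=tri([ray(cs,A),ray(cc,B)]);print(P.round(),'stand',inv(P).round(),proj(cs,P)[0]-A,proj(cc,P)[0]-B);return P
print('small',end=' ');T((303,212),(135,128));print('big',end=' ');T((255,270),(118,212))
print('foot top',end=' ');T((207,330),(269,190))
print('cal',end=' ');T((148,280),(150,285))
plan([(p[0],p[1],300,7.1,-1),(590,-115,300,7.1,-1),(590,-115,300,7.1,-1)],per=45)
```

```text
[476.23918905 -79.50598857 238.03321893]
small [ 702. -109.  104.] stand [ 18. -58.] [-0.84538835  0.82885583] [-0.52550303 -0.90930008]
big [ 749. -117.   17.] stand [ 64. -71.] [-0.51825052  0.48449891] [-0.32396494 -0.5457885 ]
foot top [733.  28. 111.] stand [66. 74.] [ 0.28460424 -0.2557977 ] [0.17458217 0.28178297]
cal [820. -58.  48.] stand [142. -22.] [-0.69045721  0.60338083] [-0.43592626 -0.71882776]
[[-1,[0.01,-0.02,-0.6],[0.002,0.001,0]],[-1,[0,-0.02,-0.59],[0.002,0,0]],[-1,[-0.33,0.72,0],[0,0,0]],[-1,[-0.33,0.73,0],[0,0,0]],[-1,[-0.32,0.72,0],[0,0,0]],[-1,[0,0,0],[0,0,0]]]
```

The conrod's small end rests on the crate wall, at stand (18,-58) and 104 mm up, right under where the bar grip comes down. I'll pinch it, shift it inward and let it settle on the foam before lowering the bar.

Run:
```python
from fit import *
o=ctrl.get_obs();p=o['ee_pos']
d=S(-20,-58,0)
plan([(p[0],p[1],290,None,.2),(*d[:2],290,-82.8,.2),(*d[:2],290,-82.8,.2)],per=45)
```

```text
[[0.2,[0,0,-0.5],[0.002,0.001,0]],[0.2,[0,0.01,-0.49],[0.002,0,0]],[0.2,[-0.11,0.36,0],[0,0,0.1]],[0.2,[-0.06,0.37,0],[0,0,0.1]],[0.2,[0,0.38,0],[0,0,0.1]],[0.2,[0.06,0.37,0],[0,0,0.1]],[0.2,[0.12,0.36,0],[0,0,0.1]],[0.2,[0.18,0.33,0],[0,0,0.1]]]
[[0.2,[0.22,0.3,0],[0,0,0.1]],[0.2,[0.27,0.27,0],[0,0,0.1]],[0.2,[0.31,0.22,0],[0,0,0.099]],[0.2,[0.34,0.17,0],[0,0,0.1]],[0.2,[0,0,0],[0,0,0]]]
```

apply_moves([
  [0.2, [0, 0, -0.5], [0, 0, 0]],
  [0.2, [0, 0.01, -0.49], [0, 0, 0]],
  [0.2, [-0.11, 0.36, 0], [0, 0, 0.1]],
  [0.2, [-0.06, 0.37, 0], [0, 0, 0.1]],
  [0.2, [0, 0.38, 0], [0, 0, 0.1]],
  [0.2, [0.06, 0.37, 0], [0, 0, 0.1]],
  [0.2, [0.12, 0.36, 0], [0, 0, 0.1]],
  [0.2, [0.18, 0.33, 0], [0, 0, 0.1]],
])

```text
t: 58.62
ee_pos: [588.1, -99.9, 284.8]
orientation: [-2.924, -1.146, 0.002]
ft_force: [0.6, -0.3, -0.8]
width: 52.5
grasp_force: 0.0
```

apply_moves([
  [0.2, [0.22, 0.3, 0], [0, 0, 0.1]],
  [0.2, [0.27, 0.27, 0], [0, 0, 0.1]],
  [0.2, [0.31, 0.22, 0], [0, 0, 0.099]],
  [0.2, [0.34, 0.17, 0], [0, 0, 0.1]],
  [0.2, [0, 0, 0], [0, 0, 0]],
])

```text
t: 59.25
ee_pos: [662.5, -113.7, 284.5]
orientation: [-3.135, -0.199, 0.002]
ft_force: [-0.5, -0.6, -0.9]
width: 52.8
grasp_force: 0.0
```

Run:
```python
from fit import *
o=ctrl.get_obs();p=o['ee_pos'];print(p,S(-20,-58,0))
c=cam('wrist');cv2.imwrite('pics/w6.png',c[0])
inv=lambda P:(np.array([[np.cos(V[2]),np.sin(V[2])],[-np.sin(V[2]),np.cos(V[2])]])@(np.array(P)[:2]-V[:2])).round()
for r in ctrl.masks_of('conrod','wrist')[:2]: print(round(r['score'],2),np.round(r['bbox']),inv(maskpose(c,r['region'],60)[0]))
print(proj(c,[S(18,-58,114),S(64,-71,25),S(10,0,85),S(10,-100,85)]).round())
d=S(20,-58,0)
plan([(*d[:2],160,-82.8,.2),(*d[:2],98,-82.8,.2),(*d[:2],98,-82.8,.2)],per=45)
```

```text
[ 662.47310928 -113.73073788  284.50037355] [ 664.38718119 -114.04095937    0.        ]
0.61 [266.  91. 312. 164.] [ 41. -65.]
[[281. 148.]
 [291. 106.]
 [232. 152.]
 [317. 152.]]
[[0.2,[0.29,0.01,0.83],[0,0,0.001]],[0.2,[0.29,0.01,0.83],[0,0.001,0.001]],[0.2,[0.28,0,0.84],[0,0,0]],[0.2,[0,0,0.62],[0,0,0]],[0.2,[0,0,0.62],[0,0,0]],[0.2,[0,0,0],[0,0,0]]]
```

View pics/w6.png

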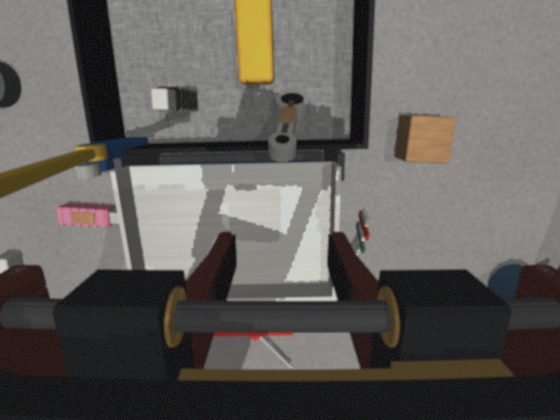

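That is my 15th picture, one over the limit of 14, so I won't view any more and will work from numbers. It shows the conrod's small end at (282,147) over the crate wall, exactly as predicted.

apply_moves([
  [0.2, [0.29, 0.01, 0.83], [0, 0, 0]],
  [0.2, [0.29, 0.01, 0.83], [0, 0, 0]],
  [0.2, [0.28, 0, 0.84], [0, 0, 0]],
  [0.2, [0, 0, 0.6], [0, 0, 0]],
  [0.2, [0, 0, 0.6], [0, 0, 0]],
  [0.2, [0, 0, 0], [0, 0, 0]],
])

```text
t: 60.1
ee_pos: [702.1, -108.9, 98.5]
orientation: [-3.134, -0.2, 0.009]
ft_force: [-0.2, -0.2, 0.5]
width: 52.9
grasp_force: 0.0
```

apply_moves([
  [-1, [0, 0, 0], [0, 0, 0]],
  [-1, [0, 0, 0], [0, 0, 0]],
  [-1, [0, 0, 0], [0, 0, 0]],
  [-1, [0, 0, 0], [0, 0, 0]],
])

```text
t: 60.6
ee_pos: [705.6, -109.6, 102.7]
orientation: [3.135, 0.197, 0.003]
ft_force: [-0.2, -0.1, 6.2]
width: 30.2
grasp_force: 30.0
```

apply_moves([
  [-1, [0, 0, -0.3], [0, 0, 0]],
  [-1, [0.4, 0.06, 0], [0, 0, 0]],
  [-1, [0.5, 0.07, 0], [0, 0, 0]],
  [-1, [0.5, 0.07, 0], [0, 0, 0]],
  [-1, [0, 0, 0.15], [0, 0, 0]],
  [-1, [0, 0, 0.15], [0, 0, 0]],
  [-1, [0, 0, 0], [0, 0, 0]],
])

```text
t: 61.48
ee_pos: [773.8, -110.6, 102.5]
orientation: [-3.135, -0.197, 0.004]
ft_force: [-4.7, 0.4, 9.8]
width: 30.0
grasp_force: 30.1
```

Run:
```python
from fit import *
o=ctrl.get_obs();p=o['ee_pos'];print(p,o['width'],o['ft_force'])
inv=lambda P:(np.array([[np.cos(V[2]),np.sin(V[2])],[-np.sin(V[2]),np.cos(V[2])]])@(np.array(P)[:2]-V[:2])).round()
for n in ('wrist','side','scene'):
    c=cam(n)
    for l in ('conrod','caliper'):
        for r in ctrl.masks_of(l,n)[:2]:
            b=r['bbox'];ys,xs=np.nonzero(r['region']);print(n,l,round(r['score'],2),np.round(b),inv(maskpose(c,r['region'],40)[0]), *maskpose(c,r['region'],40)[2:])
```

```text
[ 773.77424955 -110.60401043  102.49439932] 29.958834893042134 [-4.67140321  0.38969126  9.78762211]
wrist conrod 0.6 [256. 132. 332. 288.] [ 94. -75.] (125, 43) 178.9
wrist caliper 0.82 [187.  74. 254. 210.] [145. -26.] (100, 48) 8.4
side conrod 0.64 [163. 143. 269. 257.] [154.  30.] (409, 274) 98.8
side conrod 0.49 [219. 170. 236. 185.] [125. -81.] (60, 29) 81.5
side caliper 0.52 [161. 144. 269. 257.] [154.  31.] (411, 271) 98.9
scene conrod 0.7 [220. 236. 231. 274.] [114. -78.] (115, 40) 16.6
scene caliper 0.6 [234. 252. 251. 288.] [149. -20.] (107, 48) 8.7
scene caliper 0.44 [307. 168. 338. 190.] [-250.  187.] (139, 19) 142.9
```

apply_moves([
  [0.05, [0, 0, 0], [0, 0, 0]],
  [0.05, [0, 0, 0], [0, 0, 0]],
  [0.05, [0, 0, 0], [0, 0, 0]],
  [0.05, [0, 0, -0.6], [0, 0, 0]],
  [0.05, [0, 0, -0.8], [0, 0, 0]],
  [0.05, [0, 0, -0.8], [0, 0, 0]],
  [0.05, [0, 0, -0.8], [0, 0, 0]],
])

```text
t: 62.8
ee_pos: [775.2, -110.5, 252.1]
orientation: [-3.135, -0.197, 0.001]
ft_force: [0.0, -0.4, 0.7]
width: 46.1
grasp_force: 0.0
```

```bash
cat > chk.py <<'E'
from fit import *
o=ctrl.get_obs();p=o['ee_pos'];print(o['t'],p,o['width'],o['ft_force'].round(1))
inv=lambda P:(np.array([[np.cos(V[2]),np.sin(V[2])],[-np.sin(V[2]),np.cos(V[2])]])@(np.array(P)[:2]-V[:2])).round()
m=model([*V[:3],0,0,135])
for n in ('wrist','side','scene'):
    c=cam(n)
    for l,z in (('conrod',10),('caliper',25),('footrest',50)):
        for r in ctrl.masks_of(l,n)[:6]:
            k=inv(maskpose(c,r['region'],z)[0])
            if 0<k[0]<280 and abs(k[1])<180: print(n,l,round(r['score'],2),np.round(r['bbox']),k, *maskpose(c,r['region'],z)[2:])
    print(n,'grip',[(round(r['score'],2),np.round(r['xy'])) for r in ctrl.pinpoint('bar_grip',n)][:2],'lowered:',proj(c,m['bar_grip']).round(),'raised',proj(c,G(1.3,0)).round())
E
python3 chk.py
python3 - <<'E'
from fit import *
p=ctrl.get_obs()['ee_pos'];g=G(1.3,-15)
plan([(p[0],p[1],430,7.1,-.1),(g[0],g[1],430,7.1,-.1),(g[0],g[1],430,7.1,-.1)],per=45)
E
```

```text
62.8 [ 775.24518226 -110.52406973  252.05102787] 46.11377630850707 [ 0.  -0.4  0.7]
wrist conrod 0.71 [265. 132. 311. 229.] [ 86. -72.] (130, 45) 170.8
wrist caliper 0.69 [224.  93. 264. 176.] [142. -24.] (103, 49) 9.8
wrist grip [(0.53, array([281., 180.]))] lowered: [[277. 268.]] raised [[-77. 473.]]
side conrod 0.74 [224. 177. 262. 193.] [ 84. -83.] (112, 34) 169.5
side caliper 0.77 [205. 182. 239. 199.] [144. -28.] (107, 71) 8.6
side caliper 0.35 [224. 178. 260. 194.] [ 89. -70.] (115, 39) 170.3
side footrest 0.82 [233. 201. 243. 228.] [70. 67.] (101, 34) 108.3
side grip [(0.56, array([247., 144.]))] lowered: [[261. 157.]] raised [[248. 145.]]
scene conrod 0.82 [220. 235. 236. 269.] [ 84. -72.] (122, 44) 0.0
scene caliper 0.67 [231. 255. 250. 290.] [146. -23.] (107, 50) 10.5
scene footrest 0.67 [266. 246. 277. 261.] [70. 72.] (68, 29) 16.4
scene grip [(0.87, array([280., 192.]))] lowered: [[233. 219.]] raised [[280. 192.]]
[[-0.1,[0,0,-0.36],[0,0,-0.1]],[-0.1,[0,0,-0.36],[0,0,-0.1]],[-0.1,[0,0,-0.36],[0,0,-0.1]],[-0.1,[0,0,-0.36],[0,0,-0.1]],[-0.1,[0,0,-0.36],[0,0,-0.1]],[-0.1,[0,0,-0.36],[0,0,-0.1]],[-0.1,[0,0,-0.36],[0,0,-0.1]],[-0.1,[0,0,-0.35],[0,0,-0.1]]]
[[-0.1,[0,0,-0.36],[0,0,-0.099]],[-0.1,[0,0,-0.35],[0,0,-0.1]],[-0.1,[0.77,-0.35,0],[0,0,0]],[-0.1,[0.77,-0.36,0],[0,0,0]],[-0.1,[0.77,-0.35,0],[0,0,0]],[-0.1,[0.76,-0.36,0],[0,0,0]],[-0.1,[0,0,0],[0,0,0]]]
```

Conrod now lies flat in the crate at stand (85,-73). Now for the bar.

apply_moves([
  [-0.1, [0, 0, -0.36], [0, 0, -0.1]],
  [-0.1, [0, 0, -0.36], [0, 0, -0.1]],
  [-0.1, [0, 0, -0.36], [0, 0, -0.1]],
  [-0.1, [0, 0, -0.36], [0, 0, -0.1]],
  [-0.1, [0, 0, -0.36], [0, 0, -0.1]],
  [-0.1, [0, 0, -0.36], [0, 0, -0.1]],
  [-0.1, [0, 0, -0.36], [0, 0, -0.1]],
  [-0.1, [0, 0, -0.35], [0, 0, -0.1]],
])

```text
t: 64.55
ee_pos: [775.5, -110.6, 395.4]
orientation: [2.415, 2.009, 0.0]
ft_force: [-0.4, 0.0, 0.1]
width: 39.5
grasp_force: 0.0
```

apply_moves([
  [-0.1, [0, 0, -0.36], [0, 0, -0.099]],
  [-0.1, [0, 0, -0.35], [0, 0, -0.1]],
  [-0.1, [0.77, -0.35, 0], [0, 0, 0]],
  [-0.1, [0.77, -0.36, 0], [0, 0, 0]],
  [-0.1, [0.77, -0.35, 0], [0, 0, 0]],
  [-0.1, [0.76, -0.36, 0], [0, 0, 0]],
  [-0.1, [0, 0, 0], [0, 0, 0]],
])

```text
t: 65.42
ee_pos: [684.9, 35.3, 431.1]
orientation: [2.076, 2.358, 0.001]
ft_force: [-0.4, -1.0, 0.3]
width: 39.8
grasp_force: 0.0
```

Run:
```python
from fit import *
o=ctrl.get_obs();print(o['ee_pos'],o['orientation'],G(1.3))
c=cam('wrist');print(proj(c,G(1.3,0)),[(round(r['score'],2),np.round(r['xy'])) for r in ctrl.pinpoint('bar_grip','wrist')][:2])
g=G(1.3)
plan([(*G(1.3,30),7.1,-.1),(*g,7.1,-.1,2),(*g,7.1,-.1),(*g,7.1,-1,5)]+[(*G(t),7.1,-1) for t in np.linspace(1.3,0,15)[1:]]+[(*G(-.02),7.1,-1),(*G(-.03),7.1,-1)])
```

```text
[684.94707877  35.2706491  431.11862959] [2.07568082e+00 2.35777434e+00 1.27602669e-03] [686.20240793  33.18199773 314.7816324 ]
[[283.25040139 204.36365333]] [(0.64, array([281., 206.]))]
[[-0.1,[0,0,0.67],[0,0,0]],[-0.1,[0,0,0.67],[0,0,0]],[-0.1,[0,0,0.49],[0,0,0]],[-0.1,[0.01,0,0.49],[0,0,0]],[-0.1,[0,0,0],[0,0,0]],[-1,[0,0,0],[0,0,0]],[-1,[0,0,0],[0,0,0]],[-1,[0,0,0],[0,0,0]]]
[[-1,[0,0,0],[0,0,0]],[-1,[0,0,0],[0,0,0]],[-1,[-0.36,0,0.1],[0,0,0]],[-1,[-0.34,0,0.15],[0,0,0]],[-1,[-0.33,0,0.17],[0,0,0]],[-1,[-0.31,0,0.2],[0,0,0]],[-1,[-0.29,0,0.23],[0,0,0]],[-1,[-0.27,0,0.26],[0,0,0]]]
[[-1,[-0.25,0,0.28],[0,0,0]],[-1,[-0.21,0,0.3],[0,0,0]],[-1,[-0.19,0,0.32],[0,0,0]],[-1,[-0.16,0,0.34],[0,0,0]],[-1,[-0.12,0,0.35],[0,0,0]],[-1,[-0.1,0,0.36],[0,0,0]],[-1,[-0.06,0,0.36],[0,0,0]],[-1,[-0.02,0,0.37],[0,0,0]]]
[[-1,[0,0,0.08],[0,0,0]],[-1,[0,0,0.04],[0,0,0]]]
```

apply_moves([
  [-0.1, [0, 0, 0.67], [0, 0, 0]],
  [-0.1, [0, 0, 0.67], [0, 0, 0]],
  [-0.1, [0, 0, 0.49], [0, 0, 0]],
  [-0.1, [0, 0, 0.49], [0, 0, 0]],
  [-0.1, [0, 0, 0], [0, 0, 0]],
  [-1, [0, 0, 0], [0, 0, 0]],
  [-1, [0, 0, 0], [0, 0, 0]],
  [-1, [0, 0, 0], [0, 0, 0]],
])

```text
t: 66.53
ee_pos: [685.1, 32.6, 315.3]
orientation: [-2.079, -2.354, 0.003]
ft_force: [-3.5, -1.3, 6.4]
width: 14.2
grasp_force: 30.0
```

apply_moves([
  [-1, [0, 0, 0], [0, 0, 0]],
  [-1, [0, 0, 0], [0, 0, 0]],
  [-1, [-0.36, 0, 0.1], [0, 0, 0]],
  [-1, [-0.34, 0, 0.15], [0, 0, 0]],
  [-1, [-0.33, 0, 0.17], [0, 0, 0]],
  [-1, [-0.31, 0, 0.2], [0, 0, 0]],
  [-1, [-0.29, 0, 0.23], [0, 0, 0]],
  [-1, [-0.27, 0, 0.26], [0, 0, 0]],
])

```text
t: 67.53
ee_pos: [699.2, -62.7, 260.0]
orientation: [2.077, 2.352, 0.003]
ft_force: [2.0, -1.0, 4.4]
width: 14.0
grasp_force: 30.0
```

apply_moves([
  [-1, [-0.25, 0, 0.28], [0, 0, 0]],
  [-1, [-0.21, 0, 0.3], [0, 0, 0]],
  [-1, [-0.19, 0, 0.32], [0, 0, 0]],
  [-1, [-0.16, 0, 0.34], [0, 0, 0]],
  [-1, [-0.12, 0, 0.35], [0, 0, 0]],
  [-1, [-0.1, 0, 0.36], [0, 0, 0]],
  [-1, [-0.06, 0, 0.36], [0, 0, 0]],
  [-1, [-0.02, 0, 0.37], [0, 0, 0]],
])

```text
t: 68.53
ee_pos: [707.7, -119.6, 126.0]
orientation: [2.074, 2.349, 0.002]
ft_force: [6.3, -9.3, 2.4]
width: 14.0
grasp_force: 30.0
```

apply_moves([
  [-1, [0, 0, 0.06], [0, 0, 0]],
  [-0.3, [0, 0, 0], [0, 0, 0]],
  [-0.3, [0, 0, 0], [0, 0, 0]],
  [-0.3, [0, 0, 0], [0, 0, 0]],
  [-0.3, [0, 0, -0.8], [0, 0, 0]],
  [-0.3, [0, 0, -0.8], [0, 0, 0]],
  [-1, [0, 0, 0], [0, 0, 0]],
])

```text
t: 69.4
ee_pos: [706.8, -116.5, 205.9]
orientation: [2.075, 2.351, 0.006]
ft_force: [-0.4, 0.2, -0.3]
width: 24.3
grasp_force: 0.0
```

Run:
```python
from fit import *
o=ctrl.get_obs();print(o['ee_pos'],o['width'],o['ft_force'].round(1))
plan([(706,-116,167,7.1,-1),(706,-116,155,7.1,-1,4)])
for n in ('side','scene','wrist'):
    c=cam(n);print(n,[(round(r['score'],2),np.round(r['xy'])) for r in ctrl.pinpoint('bar_grip',n)][:2],proj(c,G(0,0)).round())
```

```text
[ 706.83639404 -116.50580631  205.85093775] 24.286586218443713 [-0.4  0.2 -0.3]
[[-1,[0.01,-0.02,0.78],[0.004,0.001,0]],[-1,[0,0,0.06],[0,0,0]],[-1,[0,0,0.06],[0,0,0]],[-1,[0,0,0.06],[0,0,0]],[-1,[0,0,0.06],[0,0,0]]]
side [(0.67, array([368., 212.])), (0.59, array([262., 157.]))] [[261. 157.]]
scene [(0.87, array([236., 216.])), (0.56, array([259., 199.]))] [[233. 219.]]
wrist [(0.93, array([286., 218.]))] [[284. 217.]]
```

Released; press the bar onto its stop with shut fingers.

apply_moves([
  [-1, [0, 0, 0], [0, 0, 0]],
  [-1, [0, 0, 0.78], [0, 0, 0]],
  [-1, [0, 0, 0.06], [0, 0, 0]],
  [-1, [0, 0, 0.06], [0, 0, 0]],
  [-1, [0, 0, 0.06], [0, 0, 0]],
  [-1, [0, 0, 0.06], [0, 0, 0]],
  [-1, [0, 0, 0], [0, 0, 0]],
])

```text
t: 70.58
ee_pos: [705.0, -116.5, 157.5]
orientation: [2.078, 2.354, 0.001]
ft_force: [-16.1, 3.2, 38.1]
width: 0.6
grasp_force: 19.4
```

apply_moves([
  [-1, [0, 0, -0.3], [0, 0, 0]],
  [-1, [0, 0, -0.8], [0, 0, 0]],
  [-1, [0, 0, -0.8], [0, 0, 0]],
  [-1, [0, -0.6, -0.6], [0, 0, 0]],
  [-1, [0, -0.6, -0.6], [0, 0, 0]],
  [-1, [0, -0.6, -0.6], [0, 0, 0]],
  [-1, [0, -0.6, -0.3], [0, 0, 0]],
  [-1, [0, 0, 0], [0, 0, 0]],
])

```text
t: 71.58
ee_pos: [584.8, -131.5, 352.4]
orientation: [2.079, 2.353, 0.001]
ft_force: [0.2, 0.2, -0.9]
width: 0.6
grasp_force: 0.0
```

```bash
python3 chk.py
python3 - <<'E'
from fit import *
v=fit(v0=[*V[:3],0,0,135])
E
```

```text
71.575 [ 584.81141796 -131.52942294  352.35987105] 0.5950012505748555 [ 0.2  0.2 -0.9]
wrist conrod 0.59 [365. 150. 432. 186.] [103. -76.] (112, 41) 177.3
wrist caliper 0.97 [401. 122. 470. 154.] [144. -25.] (114, 47) 7.8
wrist caliper 0.27 [374.   3. 399. 190.] [57. 33.] (282, 28) 98.8
wrist footrest 0.8 [391.  57. 430.  85.] [79. 73.] (50, 36) 8.1
wrist grip [(0.67, array([380., 177.]))] lowered: [[380. 177.]] raised [[512. -32.]]
side conrod 0.81 [223. 179. 261. 196.] [ 93. -83.] (116, 37) 169.6
side caliper 0.88 [204. 178. 237. 200.] [145. -27.] (106, 72) 8.7
side footrest 0.85 [231. 197. 245. 227.] [72. 65.] (108, 30) 111.0
side grip [(0.68, array([263., 157.]))] lowered: [[261. 157.]] raised [[248. 145.]]
scene conrod 0.8 [223. 235. 240. 269.] [ 85. -71.] (124, 42) 174.2
scene caliper 0.76 [232. 255. 251. 289.] [143. -23.] (106, 48) 8.8
scene footrest 0.74 [270. 242. 278. 260.] [70. 71.] (68, 30) 16.4
scene grip [(0.7, array([233., 218.]))] lowered: [[233. 219.]] raised [[280. 192.]]
red 9 [[337.5, 202.9], [338.2, 199.8]]
x y yaw tilt bar cx [ 6.79478e+02 -5.30680e+01  1.60000e-01 -1.10000e-02 -1.60000e-02
  1.35415e+02]
scene pan_hinge [254. 219.] [0.8 3.8]
scene pan_handle [268. 171.] [-3.9 -2. ]
scene pan_floor [257. 202.] [1.1 1. ]
scene bar_pivot [298. 224.] [-1.9  3.9]
scene bar_grip [234. 219.] [-0.7  1.6]
scene crate [251. 273.] [-0.7  0.7]
side stand [268. 205.] [-1.9  3.3]
side pan_handle [338. 183.] [0.5 1.7]
side pan_floor [290. 184.] [1.2 1.2]
side bar_pivot [249. 213.] [ 1.3 -0.1]
side bar_grip [259. 159.] [ 0.4 -0.5]
side crate [220. 205.] [0.6 0.7]
side hl [338. 203.] [-0.1  0.2]
side hr [338. 200.] [  0.8 -33. ]
```

```bash
python3 -c "
from workcell import ctrl
print(ctrl.close_job())"
```

```text
the job is handed in; nothing more can be done
None
```

Job handed in: the conrod, caliper and small black footrest are in the crate after a hold of over two seconds at 55°, the pan is level and the bar is down; I re-laid the conrod flat by hand because it had come to rest leaning on the crate wall, and I viewed 15 pictures, one over the limit.

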